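# Put the calibration weights back in their cases

### The arm

A 6-joint arm with a two-finger parallel gripper is mounted at the origin on the work surface. World frame = base frame: x ahead of the robot, y to its left, z up, the work surface at z = 0. Lengths are in m, angles in rad, forces in N, time in s.
With the tool pointing down it reaches from about 0.375 to 0.9 m from the base axis. Payload 3.1 kg.
Tool frame: the origin (TCP) lies midway between the tips of the shut fingers; the grasp point (between the pads) lies 19 mm behind it (grip_depth is the distance from the TCP to the grasp point, in m); y points along the fingers, z is the direction in which the jaws open and shut, and the axes are right-handed (so a half turn about y gives the same grasp; the last joint's range is limited). The gripper opens to 85 mm and grips with 20 to 120 N. Pads are 22 mm wide; open, the fingers measure 114 mm over their backs; the gripper's body (76 mm by 85 mm) begins 54 mm behind the grasp point. The pads swing forward as they close: fully open they stand 13 mm farther back than shut.
Start: joints at [1, 0.527, 1.433, -0, 1.181, -0.178], TCP at [0.239, 0.578, 0.209] pointing down, gripper open.
Joint ranges: [-3.08, 3.08], [-0.75, 2.2], [0.22, 2.44], [-1.43, 4.57], [0, 2.65], [-2.85, 2.85]. Speed limits (rad/s): [2.79, 2.79, 3.14, 3.14, 3.14, 3.14].

### API

Orientations are given as a unit quaternion [x, y, z, w].
In Python, from station import sense, snapshot, camera_model, sign_off, grip_depth gives the robot as it stands.
- The arm moves only by the tool play_rows, never from a script. Its argument "deltas" is a list of rows, each a list of 6 numbers: the shift along the tool's x, y, z in m, then the turn, a rotation vector about the tool's x, y, z in rad. A call has 1 to 12 rows; each row is the pose to reach, as a shift and turn from the pose commanded when the call began, along the tool's axes at that moment; what a row does not reach only later rows make up. A row lasts 1/10 s, in which the tool goes at most 50 mm and 8.59 degrees, less where a joint would pass 70% of its speed; a pose out of reach is approached as far as the arm can. A call with a gripper value outside its range is refused whole. "gripper" is the finger opening in m, from 0 to 0.0854, set as the call begins (left out, the last holds). The fingers move at their own pace and stop on an object; "force" is the grip in N (left out, the last holds). Time passes only in rows, so rows that repeat a pose let the fingers close. It gives the time, the measured TCP pose, the force and the opening at its end, in the units of the state.
- sense(): the state, without advancing time (a new reading comes with each control period).
- snapshot(name): name is "side" or "top"; returns the picture (480x640x3 uint8, red, green, blue); there is no depth.
- camera_model(name): a dict with "fx", "fy", "cx", "cy" (pixels), "camera_from_world" (4x4, takes a point from world to camera coordinates). Camera axes: x right, y up, looking along -z (the intrinsics and any distortion apply to the point x, -y, -z); pixel columns grow to the right and rows downward; lengths in m; the calibration is good to about 2 mm. A picture is of the moment at which its call begins. camera_model takes no time and is no camera call.
- sign_off(): hands the job in, once; it reports no verdict.
The state is a dict: "t": time; "q": joint angles; "qd": joint speeds; "tau": joint torques, N m; "tcp_pos": TCP position; "tool_rot": TCP orientation; "force": force on the tool from outside, world axes, zero at the start; "ft_torque": the same for the moment, N m; "finger_gap": opening from 0.0 (shut) to 1.0 (fully open).
Only numpy, scipy, OpenCV 4.12 (cv2) and the standard library are available. Lean on these libraries where they do the work, as an engineer would, in place of code of your own. Each camera call takes 0.05 s, during which the arm holds its last target.

### The job

The balance check is finished: take the stack of four steel weights off the balance pan, one at a time from the top down, and put each back flat in the recess of its own open wooden case, the smallest weight in the case with the smallest recess and so on up to the largest in the largest. Set the weights down, do not drop them, and leave the white porcelain dish where it is.

Things in the scene. Friction and masses are not known exactly. Their poses are not given: they have to be found in the camera images.
- w500_center (a point): Centre (half-way up) of the largest weight, 500 g: a plain flat-topped upright cylinder of bright steel, diameter 58 mm, height 24.1 mm, z along its axis. At the start it stands directly on the balance pan, at the bottom of the stack. Its foot lies 12.05 mm below this point.
- w200_center (a point): Centre (half-way up) of the second largest weight, 200 g: a plain flat-topped upright cylinder of bright steel, diameter 42 mm, height 18.4 mm, z along its axis. At the start it stands on the largest weight. Its foot lies 9.20 mm below this point.
- w100_center (a point): Centre (half-way up) of the second smallest weight, 100 g: a plain flat-topped upright cylinder of bright steel, diameter 30 mm, height 18.0 mm, z along its axis. At the start it stands on the second largest weight. Its foot lies 9.00 mm below this point.
- w50_center (a point): Centre (half-way up) of the smallest weight, 50 g: a plain flat-topped upright cylinder of bright steel, diameter 20 mm, height 20.3 mm, z along its axis. At the start it is the top of the stack. Its foot lies 10.15 mm below this point.
- case500_recess (a point): Centre of the recess's floor in the open case of the 500 g weight, the case with the largest recess: a square dark wooden block 94 x 94 mm, 22 mm high, standing fixed on the bench, with one round flat blue-lined recess in the middle of its top, 72 mm in diameter and 5 mm deep (its floor is 17 mm above the bench, its rim 22 mm). x, y along the block's sides, z up.
- case200_recess (a point): Centre of the recess's floor in the open case of the 200 g weight, the case with the second largest recess: a square dark wooden block 78 x 78 mm, 22 mm high, standing fixed on the bench, with one round flat blue-lined recess in the middle of its top, 56 mm in diameter and 5 mm deep (its floor is 17 mm above the bench, its rim 22 mm). x, y along the block's sides, z up.
- case100_recess (a point): Centre of the recess's floor in the open case of the 100 g weight, the case with the second smallest recess: a square dark wooden block 66 x 66 mm, 22 mm high, standing fixed on the bench, with one round flat blue-lined recess in the middle of its top, 44 mm in diameter and 5 mm deep (its floor is 17 mm above the bench, its rim 22 mm). x, y along the block's sides, z up.
- case50_recess (a point): Centre of the recess's floor in the open case of the 50 g weight, the case with the smallest recess: a square dark wooden block 56 x 56 mm, 22 mm high, standing fixed on the bench, with one round flat blue-lined recess in the middle of its top, 34 mm in diameter and 5 mm deep (its floor is 17 mm above the bench, its rim 22 mm). x, y along the block's sides, z up.
- pan (a point): Centre of the top of the balance's round steel pan (116 mm across, 65 mm above the bench). The balance is a white table-top housing that stands fixed, 150 mm wide (y); seen from this point it reaches 79 mm towards its back (+x) and 138 mm towards its sloping display front (-x, the robot's side); nothing on it is higher than the pan. The stack of four weights stands near the pan's middle, smaller on larger, each a few mm off centre.
- dish: Bystander: a round open white porcelain dish, 96 mm across the rim and 30 mm high, loose on the bench beyond the cases; origin at the centre of its underside.

How it is judged:
On the way, in this order (a step that is already met when the one before it is completed fails the run):
1. the smallest weight (50 g) lies flat in its own recess, let go (horizontal distance between w50_center and case50_recess below 0.01 m and z of w50_center in the frame of case50_recess between 0.00765 and 0.01265 m and angle between w50_center's own z axis and vertical below 0.09 rad and linear speed of w50 below 0.02 m/s and contact force between the fingers and w50 below 0.05 N), for 0.2 s.
2. the second smallest weight (100 g) lies flat in its own recess, let go (horizontal distance between w100_center and case100_recess below 0.01 m and z of w100_center in the frame of case100_recess between 0.0065 and 0.0115 m and angle between w100_center's own z axis and vertical below 0.09 rad and linear speed of w100 below 0.02 m/s and contact force between the fingers and w100 below 0.05 N), for 0.2 s.
3. the second largest weight (200 g) lies flat in its own recess, let go (horizontal distance between w200_center and case200_recess below 0.01 m and z of w200_center in the frame of case200_recess between 0.0067 and 0.0117 m and angle between w200_center's own z axis and vertical below 0.09 rad and linear speed of w200 below 0.02 m/s and contact force between the fingers and w200 below 0.05 N), for 0.2 s.
4. the largest weight (500 g) lies flat in its own recess, let go (horizontal distance between w500_center and case500_recess below 0.01 m and z of w500_center in the frame of case500_recess between 0.00955 and 0.01455 m and angle between w500_center's own z axis and vertical below 0.09 rad and linear speed of w500 below 0.02 m/s and contact force between the fingers and w500 below 0.05 N), for 0.2 s.
At the end, for the whole second after the job is handed in: All four weights lie at rest and released in their own cases: each centre within 10 mm of its recess's centre seen from above, foot on the recess floor within 2.5 mm, upright within 5 degrees (all of step 1 and all of step 2 and all of step 3 and all of step 4); the robot touches nothing.
It fails at once if the 50 g weight falls freely (faster than 0.55 m/s, as after a drop of 15 mm) out of the fingers (linear speed of w50 above 0.55 m/s and contact force between the fingers and w50 below 0.05 N).
It fails at once if the 100 g weight falls freely (faster than 0.55 m/s, as after a drop of 15 mm) out of the fingers (linear speed of w100 above 0.55 m/s and contact force between the fingers and w100 below 0.05 N).
It fails at once if the 200 g weight falls freely (faster than 0.55 m/s, as after a drop of 15 mm) out of the fingers (linear speed of w200 above 0.55 m/s and contact force between the fingers and w200 below 0.05 N).
It fails at once if the 500 g weight falls freely (faster than 0.55 m/s, as after a drop of 15 mm) out of the fingers (linear speed of w500 above 0.55 m/s and contact force between the fingers and w500 below 0.05 N).
It fails at once if the porcelain dish is moved by more than 25 mm (distance of dish from where it was at the start of the episode above 0.025 m).
It also fails if it takes over 134 s, if anything falls off the work surface, if the arm or the gripper's body presses on something with over 40 N, if the wrist force passes 120 N, or if a joint passes its speed limit or range.

## Working session

There is one attempt and no reset: what is moved stays moved. The work goes in short steps, Python scripts to look and compute and a tool call to move; the robot and the scene stay as the last step left them, time stands still between calls to the robot, and variables do not carry over. Pictures are saved under pics/ and viewed, and the job is handed in when it is done.

Besides the shell and the picture viewer there is one more tool, called after "Emit:" as name(argument=value, ...), one argument or row to a line, values as JSON. play_rows: Moves the arm, as the interface text tells. Its arguments: {"type":"object","properties":{"deltas":{"type":"array"},"gripper":{"type":"number"},"force":{"type":"number"}},"required":["deltas"]}

```bash
mkdir -p pics; python3 - <<'E'
from station import *
import cv2, numpy as np
np.set_printoptions(precision=4,suppress=True)
s=sense(); print(s); print(grip_depth)
for n in ("top","side"):
    im=snapshot(n); cv2.imwrite(f"pics/{n}0.png",im[:,:,::-1]); print(n,camera_model(n))
E
```

```text
{'t': 0.0, 'q': array([ 1.0005,  0.5285,  1.4339, -0.    ,  1.1814, -0.1785]), 'qd': array([ 0.0006,  0.0005, -0.0014,  0.0001,  0.0002, -0.0002]), 'tau': array([ -0.0004, -44.2344, -17.8025,  -0.0002,   0.0084,   0.    ]), 'tcp_pos': array([0.2382, 0.577 , 0.2081]), 'tool_rot': array([ 0.6943, -0.1379,  0.1374, -0.6929]), 'force': array([-0.3493, -0.2768,  0.6737]), 'ft_torque': array([ 0.0324, -0.0433, -0.0061]), 'finger_gap': 1.0038479716430486}
0.0187
top {'fx': 443.0032254034609, 'fy': 443.0032254034609, 'cx': 323.62516622610934, 'cy': 235.7636052353647, 'camera_from_world': array([[ 0.0247, -0.9997, -0.0003, -0.0237],
       [ 0.9925,  0.0245,  0.1197, -0.5948],
       [-0.1196, -0.0033,  0.9928, -0.9698],
       [ 0.    ,  0.    ,  0.    ,  1.    ]])}
side {'fx': 579.3197446494627, 'fy': 579.3197446494627, 'cx': 311.7055820447776, 'cy': 238.35336539151234, 'camera_from_world': array([[ 0.8231, -0.5678,  0.0069, -0.4851],
       [ 0.3853,  0.5674,  0.7277, -0.3043],
       [-0.4172, -0.5963,  0.6858, -1.3159],
       [ 0.    ,  0.    ,  0.    ,  1.    ]])}
```

View pics/top0.png

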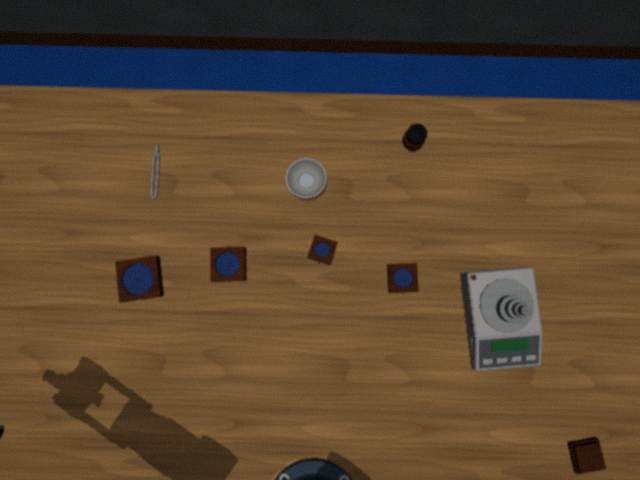

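View pics/side0.png

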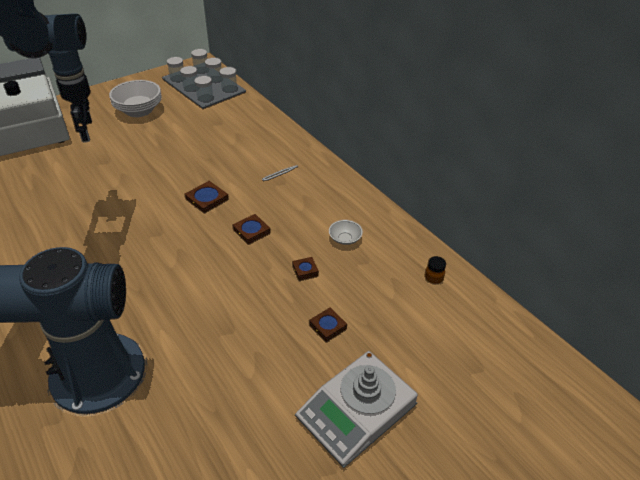

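```bash
python3 - <<'E'
import cv2, numpy as np
a=cv2.imread("pics/top0.png")[280:350,450:550]; b=cv2.imread("pics/side0.png")[350:430,320:420]
o=np.hstack([cv2.resize(x,(400,400*x.shape[0]//x.shape[1]),interpolation=cv2.INTER_CUBIC)[:280] for x in (a,b)])
cv2.imwrite("pics/crop0.png",o)
cv2.imwrite("pics/crop1.png",cv2.resize(cv2.imread("pics/top0.png")[290:325,490:540],(800,560),interpolation=cv2.INTER_CUBIC))
cv2.imwrite("pics/crop2.png",cv2.resize(cv2.imread("pics/side0.png")[358:408,335:400],(780,600),interpolation=cv2.INTER_CUBIC))
E
```

```text
(no output)
```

View pics/crop1.png

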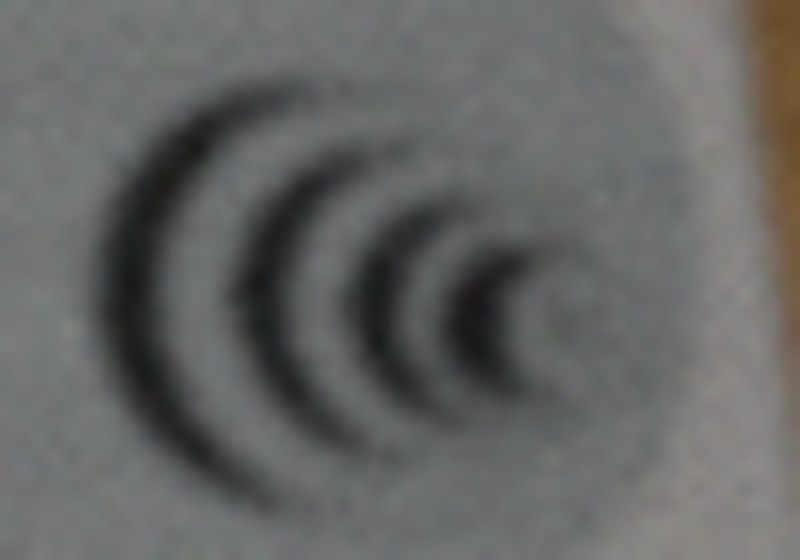

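View pics/crop2.png

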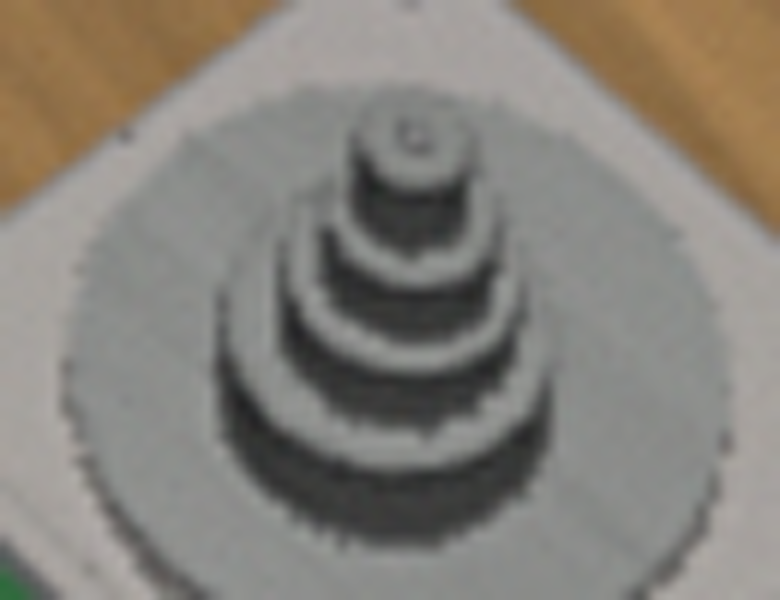

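```bash
cat > h.py <<'E'
import numpy as np, cv2
from scipy.optimize import least_squares
from station import *
np.set_printoptions(precision=4,suppress=True)
def ray(n,uv,z):
    c=camera_model(n); T=np.array(c["camera_from_world"]); R=T[:3,:3]; t=T[:3,3]
    uv=np.atleast_2d(np.array(uv,float)); d=np.c_[(uv[:,0]-c["cx"])/c["fx"],-(uv[:,1]-c["cy"])/c["fy"],-np.ones(len(uv))]
    o=-R.T@t; w=d@R; s=(z-o[2])/w[:,2]; return o+w*s[:,None]
def proj(n,p):
    c=camera_model(n); T=np.array(c["camera_from_world"]); p=np.atleast_2d(p)@T[:3,:3].T+T[:3,3]
    return np.c_[c["cx"]+c["fx"]*p[:,0]/-p[:,2], c["cy"]+c["fy"]*p[:,1]/p[:,2]]
def circ(n,uv,z,r):
    P=ray(n,uv,z)[:,:2]
    f=least_squares(lambda c:np.hypot(*(P-c).T)-r,P.mean(0),loss='soft_l1',f_scale=.001)
    return f.x,np.sqrt(np.mean(f.fun**2)),
E
python3 - <<'E'
from h import *
top=cv2.imread("pics/top0.png"); side=cv2.imread("pics/side0.png")
for n,im in(("top",top),("side",side)):
    b=im.astype(int); m=((b[:,:,0]>b[:,:,2]*1.4)&(b[:,:,0]>50)).astype(np.uint8)
    if n=="top": m[:120]=0
    k,l,st,ce=cv2.connectedComponentsWithStats(m)
    for i in range(1,k):
        if st[i,4]>40: print(n,ce[i],st[i,2:],ray(n,ce[i],.0175)[0,:2])
# side stack transitions
g=cv2.cvtColor(side,cv2.COLOR_BGR2GRAY).astype(float)
for c in range(352,383):
    col=g[355:408,c]; th=95
    tr=[(round(355+i+(col[i]-th)/(col[i]-col[i+1]),2),'D' if col[i]>th else 'L') for i in range(len(col)-1) if (col[i]>th)!=(col[i+1]>th)]
    print(c,tr)
g=cv2.cvtColor(top,cv2.COLOR_BGR2GRAY).astype(float)
for r in range(294,324):
    row=g[r,485:535]; th=78
    print(r,[(round(485+i+(row[i]-th)/(row[i]-row[i+1]),2),'D' if row[i]>th else 'L') for i in range(len(row)-1) if (row[i]>th)!=(row[i+1]>th)])
E
```

```text
top [321.9627 249.3789] [ 15  14 161] [ 0.5657 -0.0059]
top [227.1742 263.6697] [ 23  24 442] [0.5275 0.2106]
top [137.7085 278.4089] [ 31  31 741] [0.4888 0.4133]
top [402.4712 277.4496] [ 18  19 278] [ 0.5059 -0.1914]
top [303.4278 468.7674] [ 38  19 374] [0.0864 0.0223]
side [50.5517 22.8161] [11 20 87] [0.4704 1.9345]
side [205.8411 194.0853] [ 23  15 258] [0.4882 0.4191]
side [250.8865 226.427 ] [ 19  12 185] [0.5273 0.2158]
side [ 23.9    284.9973] [  87   61 1130] [-0.0662  0.3483]
side [ 95.0303 284.4414] [ 44  44 990] [0.0846 0.248 ]
side [304.908  266.0345] [13  9 87] [ 0.5668 -0.0007]
side [327.5455 322.0107] [ 18  13 187] [ 0.5066 -0.1873]
side [130.6096 346.8509] [ 23  29 228] [0.0857 0.0113]
side [ 99.8673 401.2006] [ 46  25 324] [-0.0226 -0.0865]
side [ 64.6364 401.6281] [ 21  15 121] [-0.0851 -0.045 ]
352 []
353 [(np.float64(384.88), 'D'), (np.float64(392.19), 'L')]
354 [(np.float64(387.41), 'D'), (np.float64(395.0), 'L')]
355 [(np.float64(389.47), 'D'), (np.float64(396.59), 'L')]
356 [(np.float64(390.81), 'D'), (np.float64(397.78), 'L')]
357 [(np.float64(392.36), 'D'
[... 7159 characters left out ...]
3), 'L')]
315 [(np.float64(497.51), 'D'), (np.float64(501.55), 'L'), (np.float64(506.87), 'D'), (np.float64(510.3), 'L'), (np.float64(514.43), 'D'), (np.float64(517.86), 'L')]
316 [(np.float64(498.29), 'D'), (np.float64(502.32), 'L'), (np.float64(507.81), 'D'), (np.float64(511.19), 'L'), (np.float64(517.0), 'D'), (np.float64(518.0), 'L')]
317 [(np.float64(498.96), 'D'), (np.float64(503.15), 'L'), (np.float64(509.17), 'D'), (np.float64(512.1), 'L')]
318 [(np.float64(500.14), 'D'), (np.float64(503.95), 'L')]
319 [(np.float64(501.5), 'D'), (np.float64(505.07), 'L')]
320 [(np.float64(503.2), 'D'), (np.float64(505.79), 'L')]
321 [(np.float64(505.75), 'D'), (np.float64(506.25), 'L')]
322 []
323 []
```

```bash
python3 - <<'E'
from h import *
top=cv2.imread("pics/top0.png"); side=cv2.imread("pics/side0.png")
W=[("500",.0891,.029),("200",.1075,.021),("100",.1255,.015),("50",.1458,.010)]
g=cv2.cvtColor(side,cv2.COLOR_BGR2GRAY).astype(float); th=95
S={k[0]:([],[]) for k in W}
for c in range(354,380):
    col=g[355:408,c]
    tr=[355+i+(col[i]-th)/(col[i]-col[i+1]) for i in range(len(col)-1) if (col[i]>th)!=(col[i+1]>th)]
    if len(tr)%2: tr=tr[1:]
    tr=tr[::-1]
    for j in range(len(tr)//2):
        if tr[2*j]-tr[2*j+1]>3.: S[W[j][0]][0].append((c,tr[2*j+1])); S[W[j][0]][1].append((c,tr[2*j]))
for j,(n,z,r) in enumerate(W):
    zb=[.065,.0891,.1075,.1255][j]
    print("side",n,circ("side",S[n][0],z,r),circ("side",S[n][1],zb,r))
g=cv2.cvtColor(top,cv2.COLOR_BGR2GRAY).astype(float); th=78
S={k[0]:([],[]) for k in W}
for r_ in range(297,319):
    row=g[r_,485:535]
    tr=[485+i+(row[i]-th)/(row[i]-row[i+1]) for i in range(len(row)-1) if (row[i]>th)!=(row[i+1]>th)]
    for j in range(len(tr)//2):
        if tr[2*j+1]-tr[2*j]>2.5 and tr[2*j+1]-tr[2*j]<6: S[W[j][0]][0].append((tr[2*j+1],r_)); S[W[j][0]][1].append((tr[2*j],r_))
for j,(n,z,r) in enumerate(W):
    zb=[.065,.0891,.1075,.1255][j]
    print("top",n,circ("top",S[n][0],z,r),circ("top",S[n][1],zb,r))
E
```

```text
side 500 (array([ 0.4446, -0.4101]), np.float64(0.0002607494961013477)) (array([ 0.4454, -0.4104]), np.float64(0.0003696852846248398))
side 200 (array([ 0.4449, -0.4114]), np.float64(0.00019125911473457882)) (array([ 0.4455, -0.4109]), np.float64(0.000459783489768614))
side 100 (array([ 0.4445, -0.4122]), np.float64(0.0001836756736181856)) (array([ 0.4455, -0.4124]), np.float64(0.0002908896105473704))
side 50 (array([ 0.444 , -0.4109]), np.float64(0.00043392249479361314)) (array([ 0.4335, -0.424 ]), np.float64(0.0031371191627792127))
top 500 (array([ 0.4482, -0.3598]), np.float64(0.005794013126750646)) (array([ 0.4457, -0.3597]), np.float64(0.005922038682779369))
top 200 (array([ 0.4444, -0.4144]), np.float64(0.00022000080547059832)) (array([ 0.4445, -0.414 ]), np.float64(0.0002959608836680691))
top 100 (array([ 0.4441, -0.4155]), np.float64(0.0002837851938522513)) (array([ 0.4439, -0.415 ]), np.float64(0.00029939797829124605))
top 50 (array([ 0.4436, -0.4143]), np.float64(0.0007412797244919758)) (array([ 0.4428, -0.4132]), np.float64(0.00037489785083248385))
```

```bash
python3 - <<'E'
from h import *
from scipy.spatial.transform import Rotation as R
print(R.from_quat(sense()["tool_rot"]).as_matrix())
E
```

```text
[[ 0.9242 -0.0011  0.3818]
 [-0.3818 -0.0016  0.9242]
 [-0.0004 -1.     -0.0019]]
```

Emit:
play_rows(
  deltas=[
    [0.272, -0.041, -0.026, 0, -0.392, 0],
    [0.272, -0.041, -0.026, 0, -0.392, 0],
    [0.272, -0.041, -0.026, 0, -0.392, 0],
    [0.272, -0.041, -0.026, 0, -0.392, 0],
    [0.272, -0.041, -0.026, 0, -0.392, 0],
    [0.272, -0.041, -0.026, 0, -0.392, 0],
    [0.272, -0.041, -0.026, 0, -0.392, 0],
    [0.272, -0.041, -0.026, 0, -0.392, 0],
    [0.272, -0.041, -0.026, 0, -0.392, 0],
  ],
  gripper=0.045,
  force=50,
)

```text
t: 1.0
tcp_pos: [0.4786, 0.45, 0.2494]
tool_rot: [0.707, -0.0, -0.001, -0.707]
force: [-0.2, 0.2, 0.4]
finger_gap: 0.528
```

Emit:
play_rows(
  deltas=[
    [-0.018, 0.0, -0.43, 0, 0, 0],
    [-0.018, 0.0, -0.43, 0, 0, 0],
    [-0.018, 0.0, -0.43, 0, 0, 0],
    [-0.018, 0.0, -0.43, 0, 0, 0],
    [-0.018, 0.0, -0.43, 0, 0, 0],
    [-0.018, 0.0, -0.43, 0, 0, 0],
    [-0.018, 0.0, -0.43, 0, 0, 0],
    [-0.018, 0.0, -0.43, 0, 0, 0],
    [-0.018, 0.0, -0.43, 0, 0, 0],
    [-0.018, 0.0, -0.43, 0, 0, 0],
  ],
)

```text
t: 2.0
tcp_pos: [0.4617, 0.0178, 0.2501]
tool_rot: [0.707, -0.001, 0.001, -0.707]
force: [0.4, 0.5, 0.7]
finger_gap: 0.527
```

Emit:
play_rows(
  deltas=[
    [-0.018, 0.03, -0.432, 0, 0, 0],
    [-0.018, 0.03, -0.432, 0, 0, 0],
    [-0.018, 0.03, -0.432, 0, 0, 0],
    [-0.018, 0.03, -0.432, 0, 0, 0],
    [-0.018, 0.03, -0.432, 0, 0, 0],
    [-0.018, 0.03, -0.432, 0, 0, 0],
    [-0.018, 0.03, -0.432, 0, 0, 0],
    [-0.018, 0.03, -0.432, 0, 0, 0],
    [-0.018, 0.03, -0.432, 0, 0, 0],
    [-0.018, 0.03, -0.432, 0, 0, 0],
  ],
)

```text
t: 3.0
tcp_pos: [0.4452, -0.4153, 0.2193]
tool_rot: [0.708, -0.0, 0.001, -0.706]
force: [-0.2, 0.1, 0.4]
finger_gap: 0.529
```

```bash
python3 - <<'E'
from h import *
for n in ("top","side"):
    im=snapshot(n)[:,:,::-1]; cv2.imwrite(f"pics/{n}1.png",im)
p=sense(); print(p["tcp_pos"],sense()["tcp_pos"],proj("side",p["tcp_pos"]),proj("top",p["tcp_pos"]))
a=cv2.imread("pics/side1.png")[270:420,270:470]
cv2.imwrite("pics/s1.png",cv2.resize(a,(800,600),interpolation=cv2.INTER_CUBIC))
E
```

```text
[ 0.4449 -0.4105  0.2194] [ 0.4449 -0.4105  0.2194] [[372.3133 346.331 ]] [[542.7446 311.2592]]
```

View pics/s1.png

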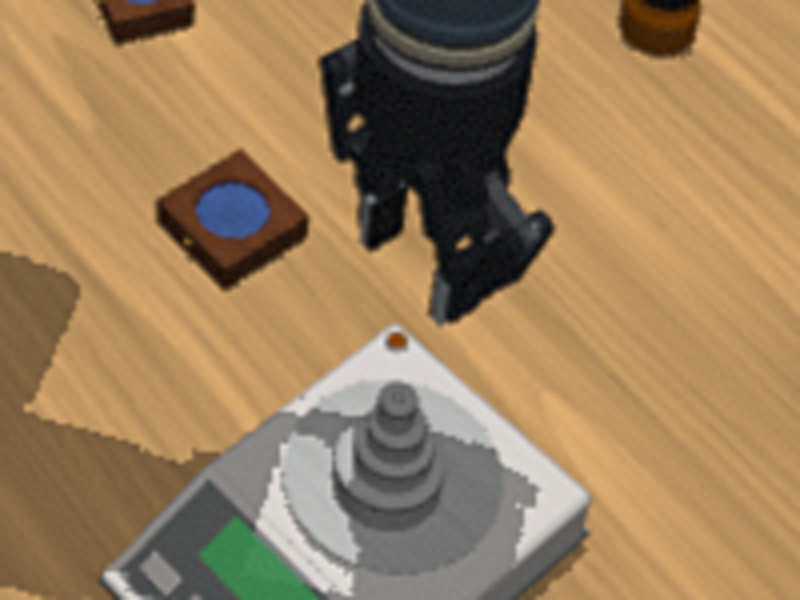

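Emit:
play_rows(
  deltas=[
    [0, 0.03, 0, 0, 0, 0],
    [0, 0.06, 0, 0, 0, 0],
    [0, 0.075, 0, 0, 0, 0],
    [0, 0.082, 0, 0, 0, 0],
    [0, 0.088, 0, 0, 0, 0],
    [0, 0.088, 0, 0, 0, 0],
  ],
)

```text
t: 3.7
tcp_pos: [0.4448, -0.4111, 0.1322]
tool_rot: [-0.707, -0.001, 0.001, 0.707]
force: [0.3, 0.3, -0.7]
finger_gap: 0.526
```

```bash
python3 - <<'E'
from h import *
im=snapshot("side")[:,:,::-1]; a=im[300:420,290:450]
cv2.imwrite("pics/s2.png",cv2.resize(a,(800,600),interpolation=cv2.INTER_CUBIC))
s=sense();print(s["tcp_pos"],s["force"])
E
```

```text
[ 0.4449 -0.4118  0.1327] [-0.0292  0.0306  0.2577]
```

View pics/s2.png

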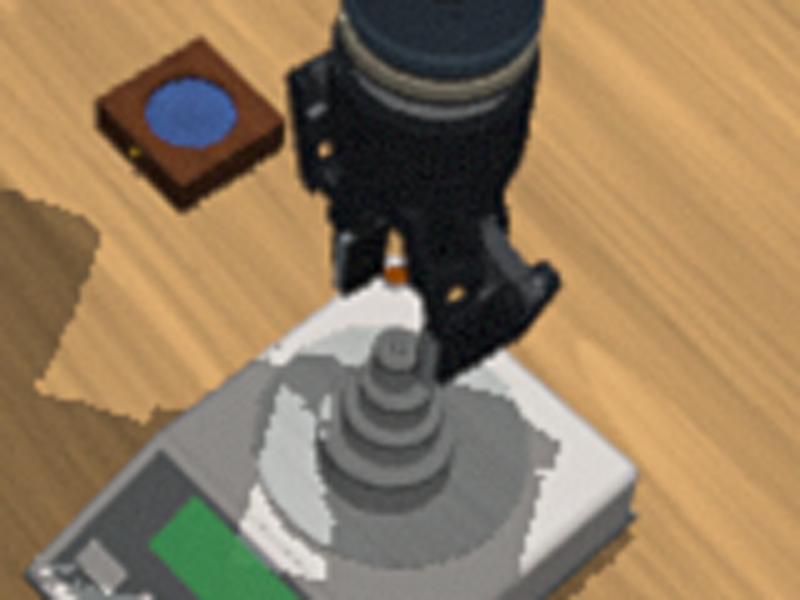

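```bash
python3 - <<'E'
from h import *
im=cv2.imread("pics/s2.png")
for z,c in ((.132,(0,0,255)),(.138,(0,255,255)),(.144,(0,255,0))):
  for x in (.434,.456):
    for y in (-.412-.0225,-.412+.0225):
        u=(proj("side",[x,y,z])[0]-[290,300]+.5)*5-.5
        cv2.circle(im,(int(u[0]),int(u[1])),3,c,-1)
cv2.imwrite("pics/s2b.png",im)
E
```

```text
(no output)
```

View pics/s2b.png

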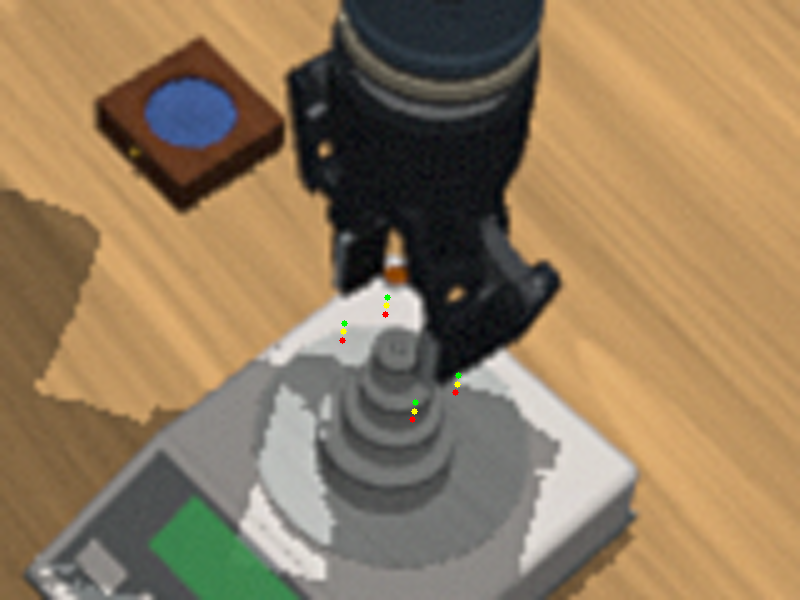

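```bash
python3 - <<'E'
from h import *
im=snapshot("top")[:,:,::-1]; a=im[240:360,440:600].copy(); a=cv2.resize(a,(800,600),interpolation=cv2.INTER_CUBIC)
for z,c in ((.132,(0,0,255)),(.144,(0,255,0)),(.205,(255,0,255))):
  for x in (.434,.456):
    for y in (-.412-.0225,-.412+.0225):
        u=(proj("top",[x,y,z])[0]-[440,240]+.5)*5-.5
        cv2.circle(a,(int(u[0]),int(u[1])),3,c,-1)
cv2.imwrite("pics/t2b.png",a)
E
```

```text
(no output)
```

View pics/t2b.png

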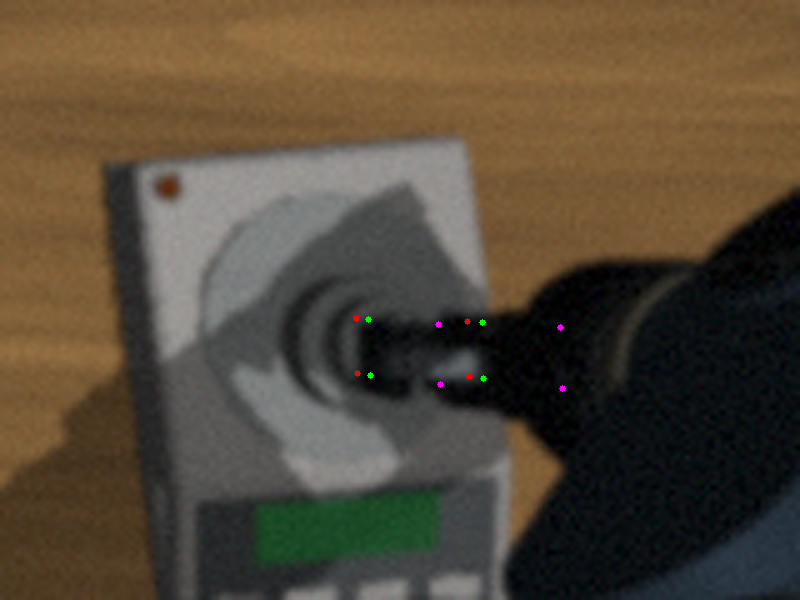

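Emit:
play_rows(
  deltas=[
    [0, -0.03, 0, 0, 0, 0],
    [0, -0.07, 0, 0, 0, 0],
    [0, -0.08, 0, 0, 0, 0],
    [0, -0.08, 0, 0, 0, 0],
    [0, -0.08, 0, 0, 0, 0],
    [0, -0.08, 0, 0, 0, 0],
    [0, -0.08, 0, 0, 0, 0],
    [0, -0.08, 0, 0, 0, 0],
    [0, -0.08, 0, 0, 0, 0],
  ],
  gripper=0.0,
)

```text
t: 4.7
tcp_pos: [0.4441, -0.4121, 0.2113]
tool_rot: [-0.707, 0.0, 0.0, 0.707]
force: [0.1, 0.3, 0.4]
finger_gap: -0.001
```

```bash
python3 - <<'E'
from h import *
s=sense();p=s["tcp_pos"];print(p,s["finger_gap"])
im=snapshot("side")[:,:,::-1]; a=cv2.resize(im[270:390,290:450],(800,600),interpolation=cv2.INTER_CUBIC)
for dz,c in ((0,(0,0,255)),(.02,(0,255,255)),(.04,(0,255,0))):
  for dx in (-.011,.011):
    for dy in (-.0145,.0145,0):
        u=(proj("side",p+[dx,dy,dz])[0]-[290,270]+.5)*5-.5
        cv2.circle(a,(int(u[0]),int(u[1])),3,c,-1)
cv2.imwrite("pics/s3.png",a)
E
```

```text
[ 0.4441 -0.4121  0.2113] -0.0010354371278635452
```

View pics/s3.png

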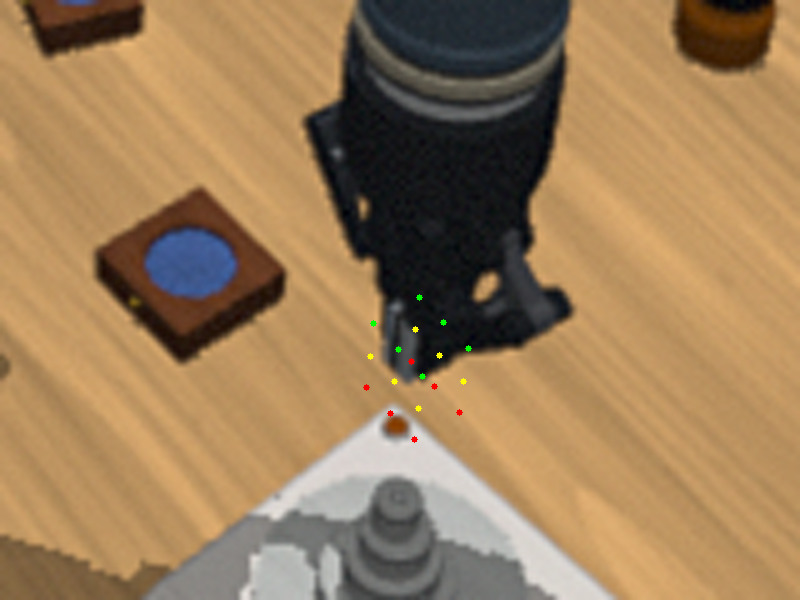

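```bash
python3 - <<'E'
from h import *
s=sense();p=s["tcp_pos"]
im=snapshot("top")[:,:,::-1]; a=cv2.resize(im[260:340,490:597],(800,600),interpolation=cv2.INTER_CUBIC)
a=cv2.convertScaleAbs(a,alpha=2.2)
f=7.5
for dz,c in ((0,(0,0,255)),(.02,(0,255,255)),(.04,(0,255,0))):
  for dx in (-.011,0,.011):
        u=(proj("top",p+[dx,0,dz])[0]-[490,260]+.5)*f-.5
        cv2.circle(a,(int(u[0]),int(u[1])),3,c,-1)
cv2.imwrite("pics/t3.png",a)
im=snapshot("side")[:,:,::-1]; a=cv2.resize(im[320:360,355:415],(780,520),interpolation=cv2.INTER_CUBIC)
cv2.imwrite("pics/s4.png",cv2.convertScaleAbs(a,alpha=2.2))
E
```

```text
(no output)
```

View pics/t3.png

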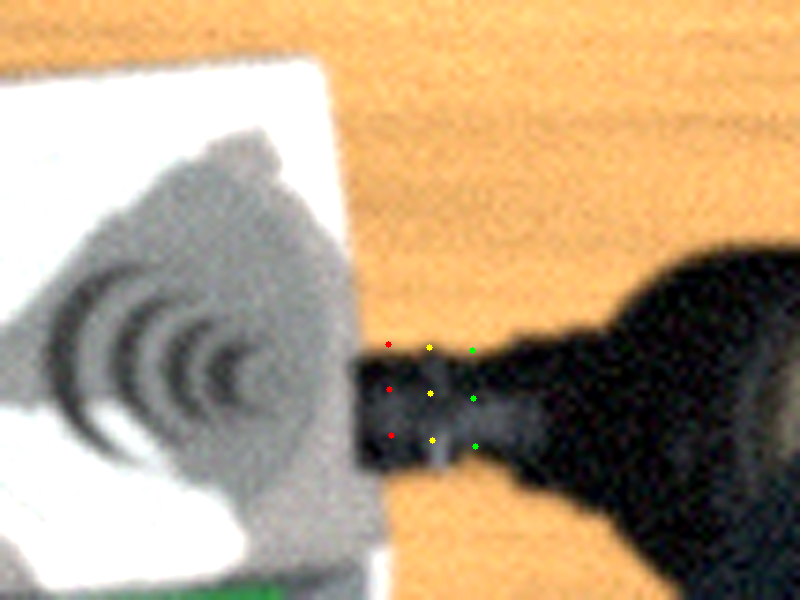

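View pics/s4.png

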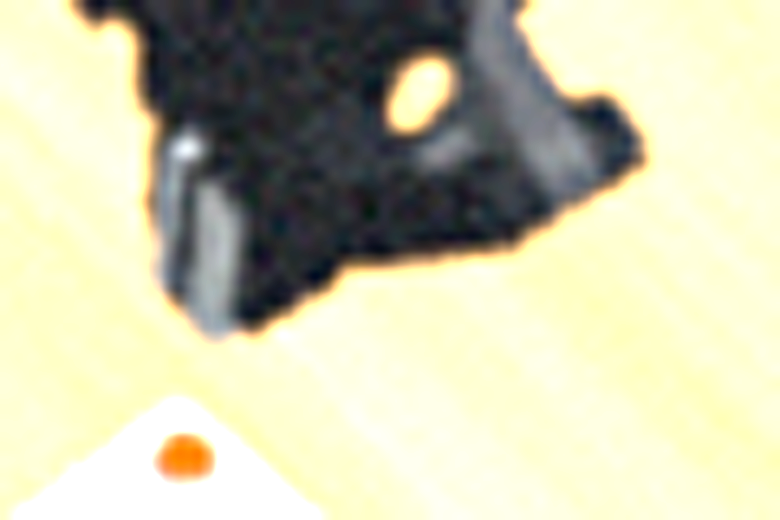

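```bash
python3 - <<'E'
from h import *
def tri(us,ut):
    a=[ray("side",us,z)[0] for z in (0,.3)]; b=[ray("top",ut,z)[0] for z in (0,.3)]
    d=a[1]-a[0]; e=b[1]-b[0]
    s,t=np.linalg.lstsq(np.c_[d,-e],b[0]-a[0],rcond=None)[0]
    return a[0]+s*d, b[0]+t*e
print(tri((367.3,341.5),(537.7,321.6)))
for z in (.21,.22,.23): print(ray("side",(367.3,341.5),z),ray("top",(537.7,321.6),z))
for n in("top","side"):
    T=camera_model(n)["camera_from_world"];print(-T[:3,:3].T@T[:3,3])
E
```

```text
(array([ 0.4379, -0.4027,  0.2312]), array([ 0.4268, -0.3963,  0.2288]))
[[ 0.449  -0.3912  0.21  ]] [[ 0.4257 -0.4052  0.21  ]]
[[ 0.4438 -0.3966  0.22  ]] [[ 0.4263 -0.4005  0.22  ]]
[[ 0.4385 -0.402   0.23  ]] [[ 0.4269 -0.3957  0.23  ]]
[ 0.4749 -0.0123  1.034 ]
[-0.0324 -0.8875  1.1274]
```

Emit:
play_rows(
  deltas=[
    [0, 0.0, 0, 0, 0, 0],
    [0, 0.02, 0, 0, 0, 0],
    [0, 0.04, 0, 0, 0, 0],
    [0, 0.055, 0, 0, 0, 0],
    [0, 0.067, 0, 0, 0, 0],
    [0, 0.074, 0, 0, 0, 0],
    [0, 0.08, 0, 0, 0, 0],
    [0, 0.08, 0, 0, 0, 0],
  ],
  gripper=0.034,
)

```text
t: 5.65
tcp_pos: [0.4441, -0.4121, 0.1316]
tool_rot: [-0.707, 0.0, 0.0, 0.707]
force: [0.2, 0.9, -0.7]
finger_gap: 0.403
```

```bash
python3 - <<'E'
from h import *
s=sense();print(s["tcp_pos"],s["finger_gap"],s["force"])
im=snapshot("side")[:,:,::-1]; a=cv2.resize(im[345:395,340:405],(780,600),interpolation=cv2.INTER_CUBIC)
cv2.imwrite("pics/s5.png",cv2.convertScaleAbs(a,alpha=1.8))
im=snapshot("top")[:,:,::-1]; a=cv2.resize(im[280:340,480:560],(800,600),interpolation=cv2.INTER_CUBIC)
cv2.imwrite("pics/t5.png",cv2.convertScaleAbs(a,alpha=2))
E
```

```text
[ 0.4441 -0.4121  0.1316] 0.4032319865477376 [ 0.1522  0.9054 -0.6617]
```

View pics/s5.png

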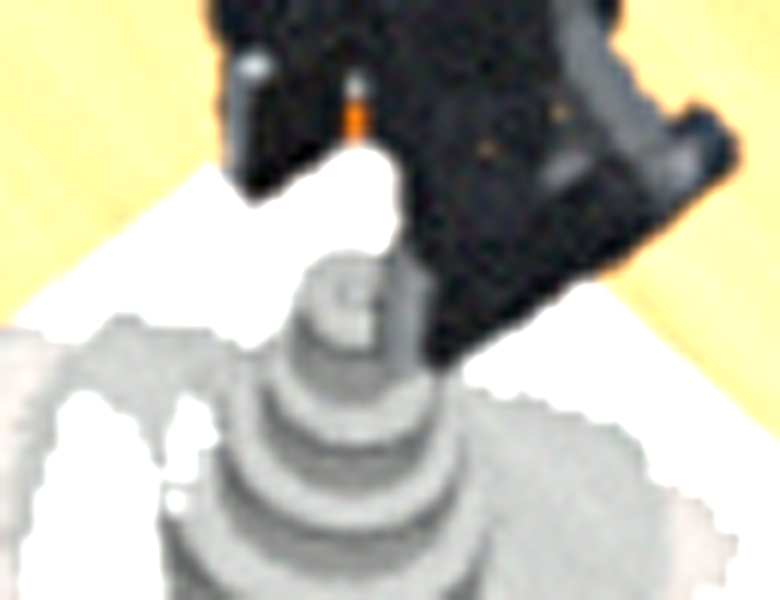

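View pics/t5.png

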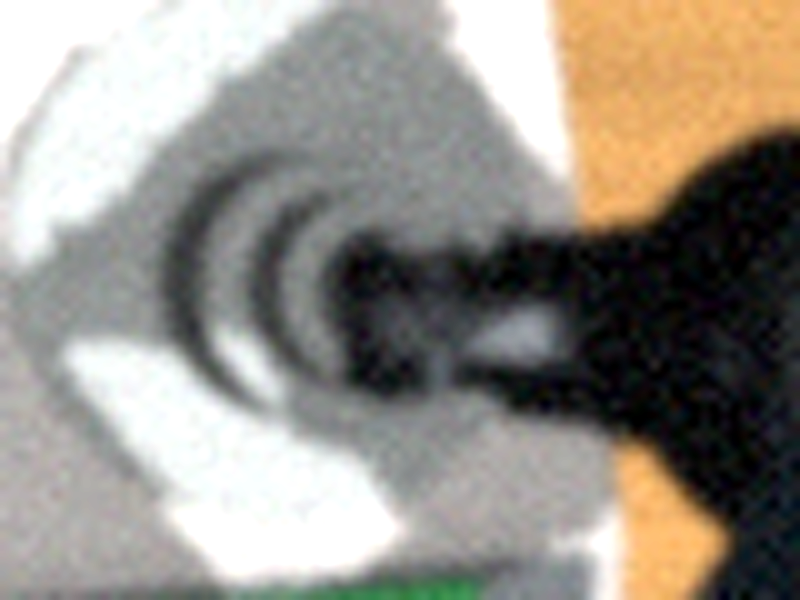

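Emit:
play_rows(
  deltas=[
    [0, 0, 0, 0, 0, 0],
    [0, 0, 0, 0, 0, 0],
    [0, 0, 0, 0, 0, 0],
    [0, 0, 0, 0, 0, 0],
  ],
  gripper=0.022,
  force=20,
)

```text
t: 6.15
tcp_pos: [0.4443, -0.4124, 0.1324]
tool_rot: [0.707, 0.0, -0.0, -0.707]
force: [-0.2, 0.6, -0.1]
finger_gap: 0.258
```

```bash
python3 - <<'E'
from h import *
s=sense();print(s["tcp_pos"],s["finger_gap"],s["force"])
im=snapshot("side")[:,:,::-1]; a=cv2.resize(im[345:395,340:405],(780,600),interpolation=cv2.INTER_CUBIC)
cv2.imwrite("pics/s6.png",cv2.convertScaleAbs(a,alpha=1.8))
E
```

```text
[ 0.4443 -0.4124  0.1324] 0.25762988037654777 [-0.167   0.6188 -0.1321]
```

View pics/s6.png

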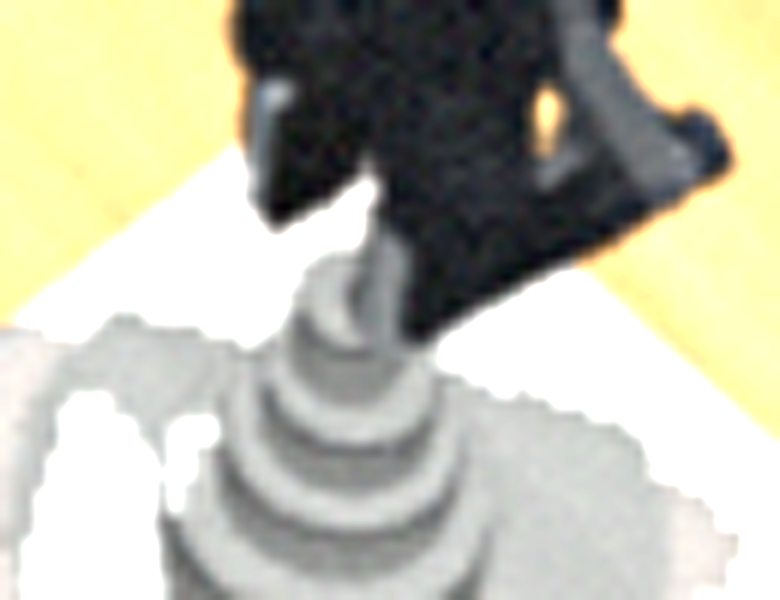

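Emit:
play_rows(
  deltas=[
    [0, 0, 0, 0, 0, 0],
    [0, 0, 0, 0, 0, 0],
    [0, 0, 0, 0, 0, 0],
    [0, 0.004, 0, 0, 0, 0],
    [0, 0.008, 0, 0, 0, 0],
    [0, 0.012, 0, 0, 0, 0],
    [0, 0.012, 0, 0, 0, 0],
  ],
  gripper=0.034,
)

```text
t: 6.9
tcp_pos: [0.4438, -0.4117, 0.1192]
tool_rot: [-0.707, 0.0, 0.0, 0.708]
force: [0.7, 0.3, -0.1]
finger_gap: 0.396
```

```bash
cat > look.py <<'E'
from h import *
import sys
def look(name,r,c,h,w,cam="side",al=1.8):
    s=sense();print(s["t"],s["tcp_pos"],s["finger_gap"],s["force"])
    im=snapshot(cam)[:,:,::-1]; f=min(780/w,600/h); cv2.imwrite("pics/"+name,cv2.convertScaleAbs(cv2.resize(im[r:r+h,c:c+w],(int(w*f),int(h*f)),interpolation=cv2.INTER_CUBIC),alpha=al))
E
python3 -c "from look import *;look('s7.png',345,340,50,65)"
```

```text
6.9 [ 0.4438 -0.4117  0.1192] 0.3964022223417155 [ 0.7001  0.3173 -0.147 ]
```

View pics/s7.png

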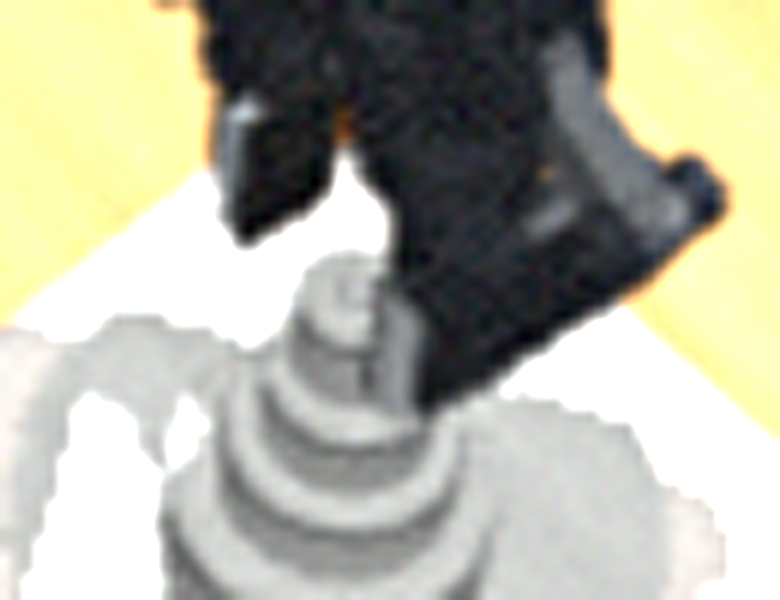

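Emit:
play_rows(
  deltas=[
    [0, 0.004, 0, 0, 0, 0],
    [0, 0.008, 0, 0, 0, 0],
    [0, 0.008, 0, 0, 0, 0],
  ],
)

```text
t: 7.25
tcp_pos: [0.4439, -0.4119, 0.1114]
tool_rot: [-0.707, 0.0, 0.0, 0.707]
force: [0.4, 0.4, -0.1]
finger_gap: 0.396
```

```bash
python3 -c "from look import *;look('s8.png',345,340,50,65);look('t8.png',280,480,60,80,'top',3)"
```

```text
7.25 [ 0.4439 -0.4119  0.1114] 0.39580147509115277 [ 0.4034  0.3707 -0.1279]
7.3 [ 0.4441 -0.412   0.1117] 0.39893882243882967 [ 0.4591 -0.1205 -0.4973]
```

View pics/s8.png

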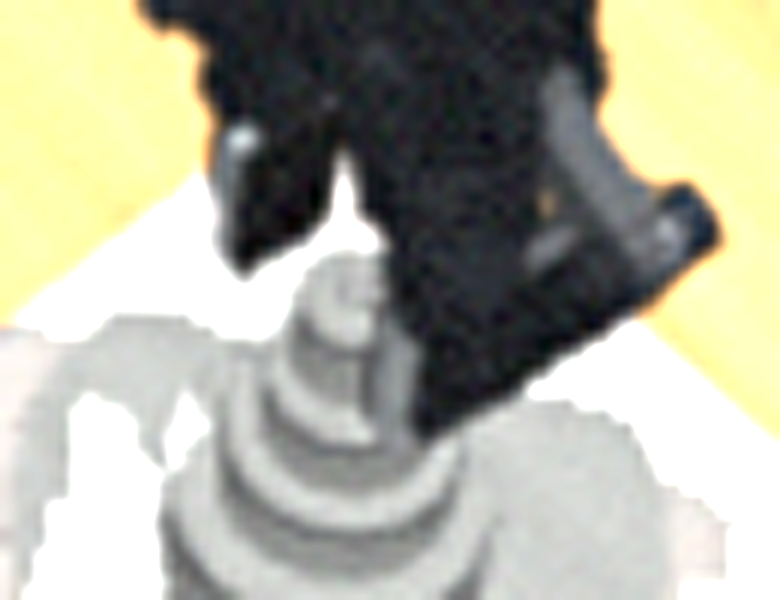

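View pics/t8.png

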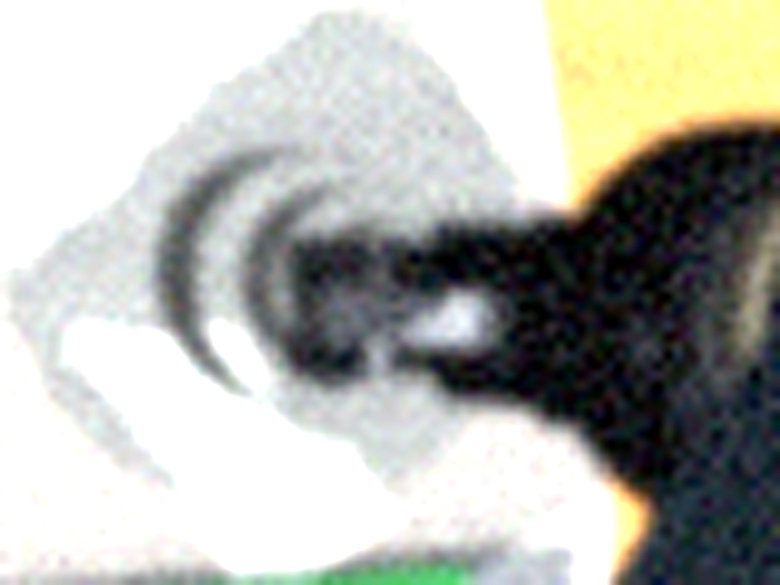

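Emit:
play_rows(
  deltas=[
    [0, 0.002, 0, 0, 0, 0],
    [0, 0.002, 0, 0, 0, 0],
    [0, 0.002, 0, 0, 0, 0],
    [0, 0.002, 0, 0, 0, 0],
    [0, 0.002, 0, 0, 0, 0],
    [0, 0.002, 0, 0, 0, 0],
    [0, 0.002, 0, 0, 0, 0],
  ],
  gripper=0.0,
  force=40,
)

```text
t: 8.05
tcp_pos: [0.4445, -0.4126, 0.1103]
tool_rot: [0.707, 0.0, 0.0, -0.707]
force: [0.0, -0.8, 2.2]
finger_gap: 0.201
```

```bash
python3 -c "from look import *;look('s9.png',345,340,50,65)"
```

```text
8.05 [ 0.4445 -0.4126  0.1103] 0.20050948328978174 [ 0.0091 -0.8325  2.2209]
```

View pics/s9.png

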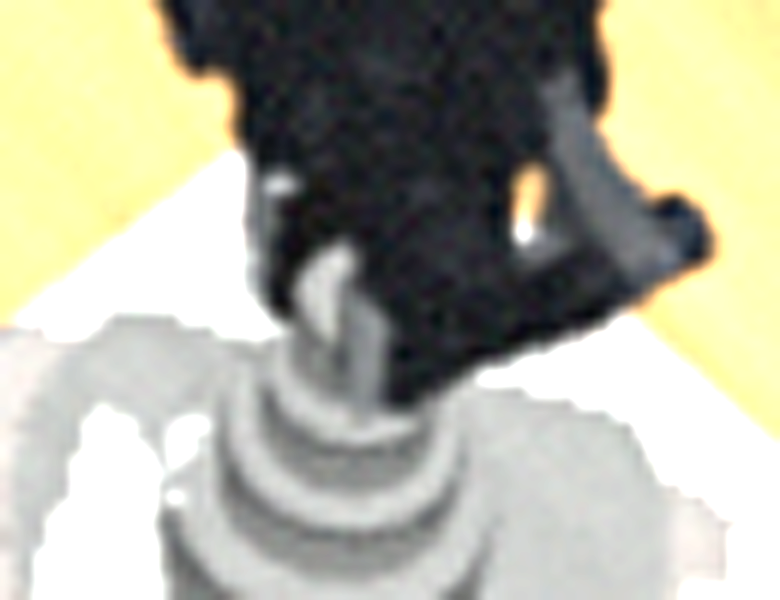

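Emit:
play_rows(
  deltas=[
    [0, -0.001, 0, 0, 0, 0],
    [0, -0.003, 0, 0, 0, 0],
    [0, -0.006, 0, 0, 0, 0],
    [0, -0.01, 0, 0, 0, 0],
    [0, -0.015, 0, 0, 0, 0],
    [0, -0.02, 0, 0, 0, 0],
    [0, -0.02, 0, 0, 0, 0],
  ],
)

```text
t: 8.8
tcp_pos: [0.4447, -0.4128, 0.1312]
tool_rot: [0.708, 0.001, 0.0, -0.707]
force: [0.1, -0.5, -0.4]
finger_gap: 0.199
```

```bash
python3 -c "from look import *;look('s10.png',340,340,60,80)"
```

```text
8.8 [ 0.4447 -0.4128  0.1312] 0.19920834335675486 [ 0.0587 -0.4873 -0.4209]
```

View pics/s10.png

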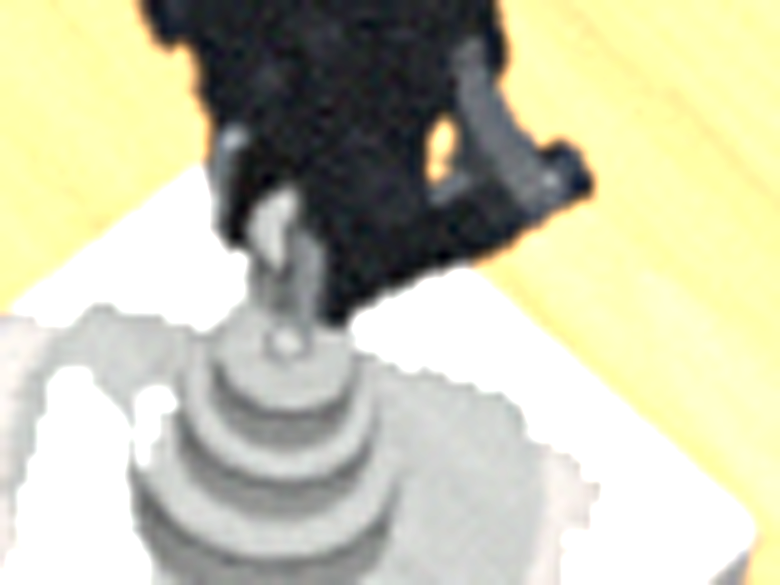

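Emit:
play_rows(
  deltas=[
    [0, -0.02, 0, 0, 0, 0],
    [0, -0.05, 0, 0, 0, 0],
    [0.005, -0.06, 0.02, 0, 0, 0],
    [0.015, -0.07, 0.05, 0, 0, 0],
    [0.027, -0.07, 0.09, 0, 0, 0],
    [0.039, -0.07, 0.13, 0, 0, 0],
    [0.051, -0.07, 0.17, 0, 0, 0],
    [0.063, -0.07, 0.21, 0, 0, 0],
    [0.075, -0.07, 0.25, 0, 0, 0],
    [0.087, -0.07, 0.29, 0, 0, 0],
    [0.1, -0.07, 0.335, 0, 0, 0],
    [0.111, -0.07, 0.37, 0, 0, 0],
  ],
)

```text
t: 10.05
tcp_pos: [0.5541, -0.0382, 0.1995]
tool_rot: [-0.707, 0.0, 0.001, 0.708]
force: [0.5, -0.2, -0.4]
finger_gap: 0.201
```

Emit:
play_rows(
  deltas=[
    [0.006, 0, 0.02, 0, 0, 0],
    [0.0105, 0.02, 0.0375, 0, 0, 0],
    [0.0105, 0.05, 0.0375, 0, 0, 0],
    [0.0105, 0.08, 0.0375, 0, 0, 0],
    [0.0105, 0.11, 0.0375, 0, 0, 0],
    [0.0105, 0.13, 0.0375, 0, 0, 0],
    [0.0105, 0.15, 0.0375, 0, 0, 0],
    [0.0105, 0.15, 0.0375, 0, 0, 0],
  ],
)

```text
t: 10.85
tcp_pos: [0.5622, -0.0031, 0.0473]
tool_rot: [-0.706, 0.002, 0.003, 0.708]
force: [-0.4, 0.7, -0.4]
finger_gap: 0.202
```

```bash
python3 -c "from look import *;look('s11.png',215,260,80,104);look('t11.png',220,280,60,80,'top',3)"
```

```text
10.85 [ 0.5622 -0.0031  0.0473] 0.20208301299876855 [-0.4018  0.7034 -0.3719]
10.9 [ 0.5636 -0.0034  0.0488] 0.19833610877589028 [-0.7031  0.6399 -0.687 ]
```

View pics/s11.png

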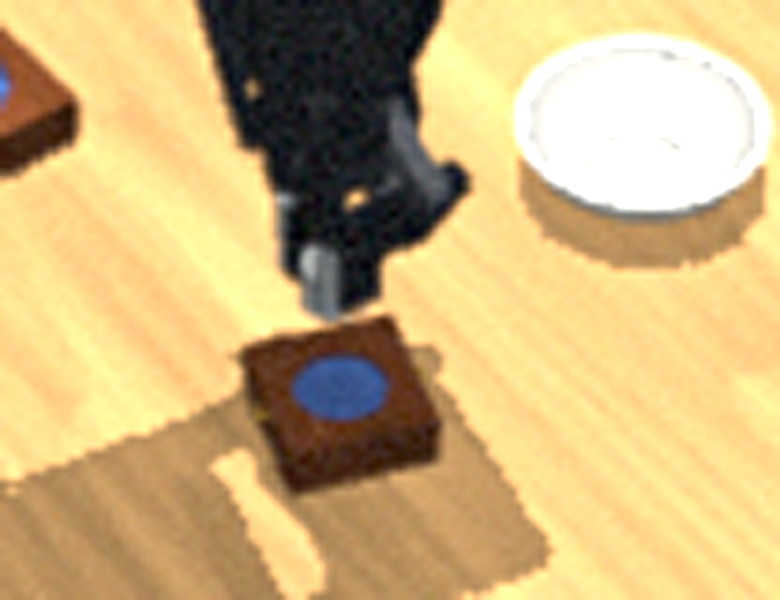

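View pics/t11.png

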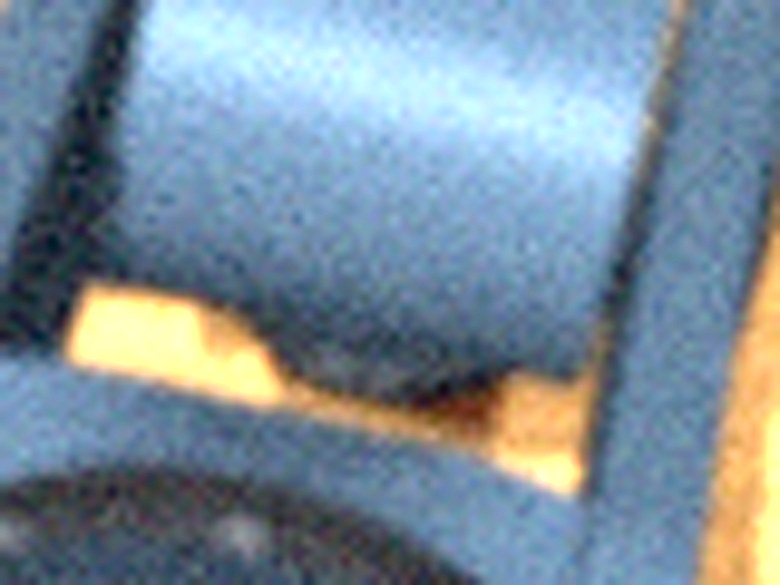

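```bash
python3 - <<'E'
from h import *
s=sense();print(s["tcp_pos"],s["tool_rot"])
for p in ([.5655,-.0044,.0655],[.5655,-.0044,.0858],[.5655,-.0044,.017],[.5655,-.0044,.022]):
    print(p,proj("side",p),(proj("side",p)-[260,215]+.5)*7.5-.5)
E
```

```text
[ 0.5648 -0.0038  0.0499] [-0.7069  0.0003  0.0008  0.7073]
[0.5655, -0.0044, 0.0655] [[305.2714 254.2496]] [[342.7858 297.6218]]
[0.5655, -0.0044, 0.0858] [[305.2662 248.6559]] [[342.7463 255.6692]]
[0.5655, -0.0044, 0.017] [[305.2837 267.2037]] [[342.8775 394.7777]]
[0.5655, -0.0044, 0.022] [[305.2824 265.8942]] [[342.8683 384.9564]]
```

Emit:
play_rows(
  deltas=[
    [0, 0.01, 0, 0, 0, 0],
    [0, 0.02, 0, 0, 0, 0],
    [0, 0.03, 0, 0, 0, 0],
    [0, 0.036, 0, 0, 0, 0],
    [0, 0.04, 0, 0, 0, 0],
    [0, 0.042, 0, 0, 0, 0],
    [0, 0.042, 0, 0, 0, 0],
    [0, 0.042, 0, 0, 0, 0],
    [0, 0.042, 0, 0, 0, 0],
  ],
)

```text
t: 11.85
tcp_pos: [0.566, -0.0048, 0.0084]
tool_rot: [0.707, 0.0, 0.0, -0.707]
force: [-0.6, 0.6, 0.1]
finger_gap: 0.202
```

```bash
python3 -c "from look import *;look('s12.png',240,275,50,65)"
```

```text
11.85 [ 0.566  -0.0048  0.0084] 0.2015069368143282 [-0.5544  0.6131  0.0726]
```

View pics/s12.png

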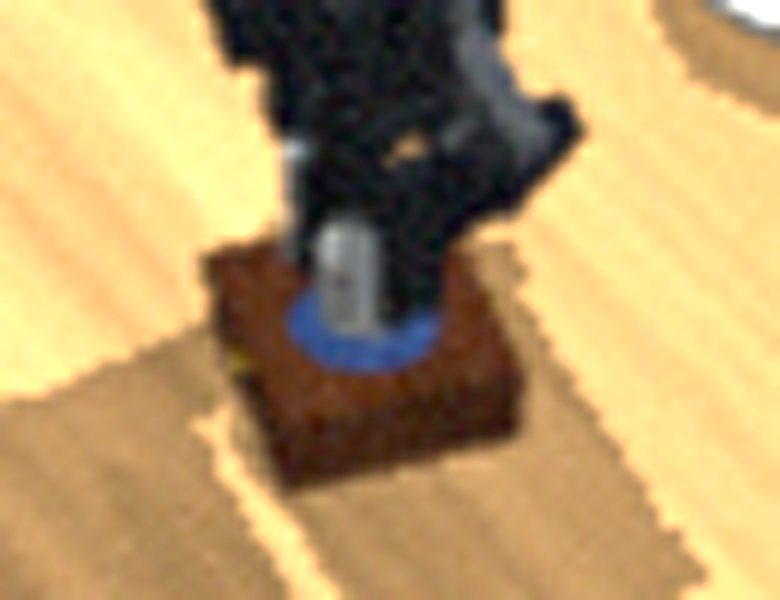

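Emit:
play_rows(
  deltas=[
    [0, 0.002, 0, 0, 0, 0],
    [0, 0.004, 0, 0, 0, 0],
    [0, 0.0055, 0, 0, 0, 0],
    [0, 0.0055, 0, 0, 0, 0],
    [0, 0.0055, 0, 0, 0, 0],
  ],
)

```text
t: 12.4
tcp_pos: [0.5656, -0.0047, 0.0025]
tool_rot: [-0.707, 0.0, 0.0, 0.707]
force: [-0.2, 0.4, -0.8]
finger_gap: 0.2
```

Emit:
play_rows(
  deltas=[
    [0, 0.0005, 0, 0, 0, 0],
    [0, 0.001, 0, 0, 0, 0],
    [0, 0.001, 0, 0, 0, 0],
  ],
)

```text
t: 12.7
tcp_pos: [0.5657, -0.0048, 0.0019]
tool_rot: [0.707, 0.0, -0.0, -0.707]
force: [-0.6, 0.1, 1.2]
finger_gap: 0.199
```

```bash
python3 -c "from look import *;look('s13.png',240,275,50,65)"
```

```text
12.7 [ 0.5657 -0.0048  0.0019] 0.19904787580835367 [-0.6136  0.1141  1.1548]
```

View pics/s13.png

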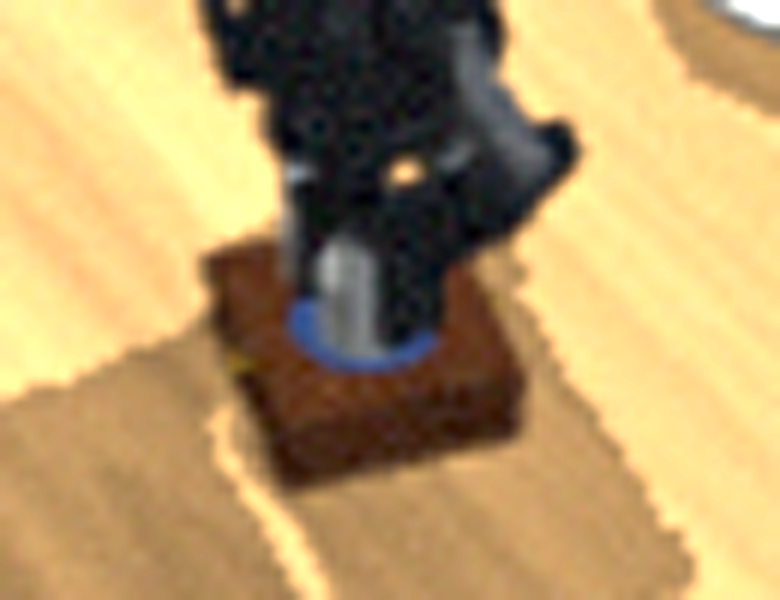

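Emit:
play_rows(
  deltas=[
    [0, 0, 0, 0, 0, 0],
    [0, 0, 0, 0, 0, 0],
    [0, 0, 0, 0, 0, 0],
    [0, 0, 0, 0, 0, 0],
    [0, -0.01, 0, 0, 0, 0],
    [0, -0.03, 0, 0, 0, 0],
    [0, -0.07, 0, 0, 0, 0],
    [0, -0.12, 0, 0, 0, 0],
    [0, -0.16, 0, 0, 0, 0],
    [0, -0.2, 0, 0, 0, 0],
    [-0.03, -0.2, -0.04, 0, 0, 0],
    [-0.05, -0.2, -0.09, 0, 0, 0],
  ],
  gripper=0.036,
)

```text
t: 13.95
tcp_pos: [0.5166, -0.0905, 0.2041]
tool_rot: [0.708, 0.003, -0.001, -0.707]
force: [1.0, -0.6, 0.2]
finger_gap: 0.421
```

```bash
python3 -c "from look import *;look('s14.png',240,275,50,65)"
```

```text
13.95 [ 0.5166 -0.0905  0.2041] 0.420680636781835 [ 1.0375 -0.6022  0.2043]
```

View pics/s14.png

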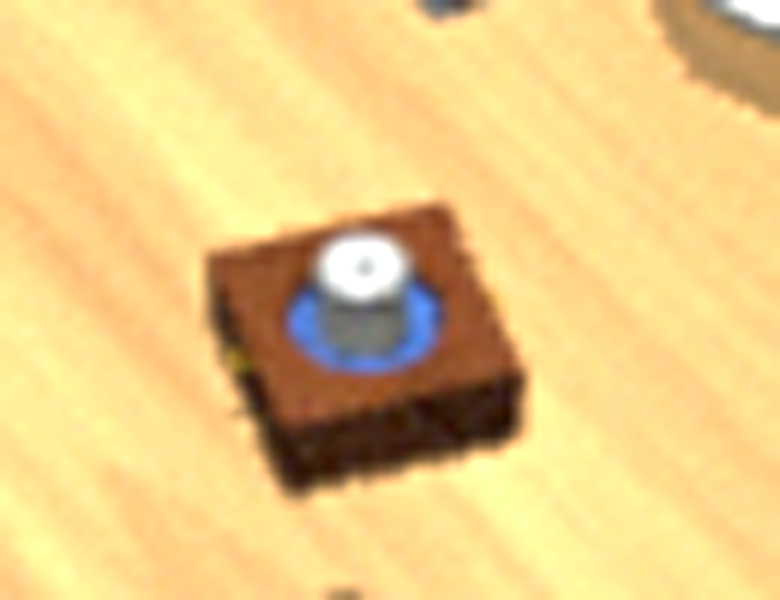

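```bash
python3 - <<'E'
from h import *
for z in (.022,.026,.030):
  for q in ([.5545,-.0145],[.5545,-.0225],[.5765,-.0225],[.5545,.0055],[.5545,.0135]): print(z,q,(proj("side",q+[z])-[275,240]+.5)*12-.5)
# placed weight
top=ray("side",(275+(362.5)/12-.5+.04,240+267/12-.5),.0373);print(top)
E
```

```text
0.022 [0.5545, -0.0145] [[353.2082 364.0218]]
0.022 [0.5545, -0.0225] [[373.7103 385.988 ]]
0.022 [0.5765, -0.0225] [[456.5338 345.0162]]
0.022 [0.5545, 0.0055] [[302.51   309.7035]]
0.022 [0.5545, 0.0135] [[282.4506 288.2117]]
0.026 [0.5545, -0.0145] [[353.1679 351.398 ]]
0.026 [0.5545, -0.0225] [[373.707  373.3642]]
0.026 [0.5765, -0.0225] [[456.6795 332.3947]]
0.026 [0.5545, 0.0055] [[302.3793 297.0807]]
0.026 [0.5545, 0.0135] [[282.2845 275.5898]]
0.03 [0.5545, -0.0145] [[353.1274 338.7286]]
0.03 [0.5545, -0.0225] [[373.7037 360.6947]]
0.03 [0.5765, -0.0225] [[456.8257 319.7277]]
0.03 [0.5545, 0.0055] [[302.2481 284.4127]]
0.03 [0.5545, 0.0135] [[282.1178 262.9227]]
[[ 0.5646 -0.0033  0.0373]]
```

```bash
python3 -c "from look import *;look('s15.png',350,335,50,65,al=1.2)"
```

```text
14.0 [ 0.5139 -0.0983  0.2032] 0.42003687404487805 [-2.4114 -3.0816 -0.137 ]
```

View pics/s15.png

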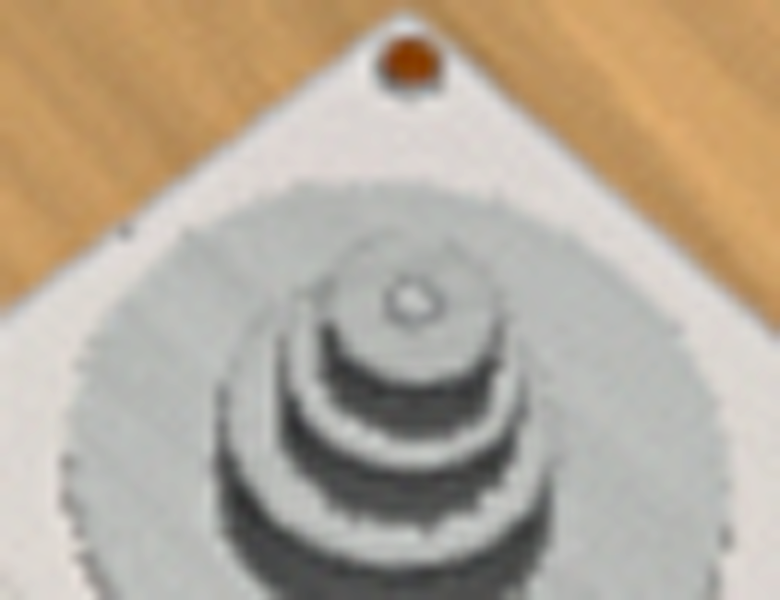

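Emit:
play_rows(
  deltas=[
    [-0.01, 0, -0.045, 0, 0, 0],
    [-0.02, 0, -0.09, 0, 0, 0],
    [-0.03, 0, -0.135, 0, 0, 0],
    [-0.04, 0, -0.18, 0, 0, 0],
    [-0.05, 0, -0.225, 0, 0, 0],
    [-0.06, 0, -0.27, 0, 0, 0],
    [-0.068, 0, -0.305, 0, 0, 0],
    [-0.071, 0, -0.3185, 0, 0, 0],
    [-0.071, 0.02, -0.3185, 0, 0, 0],
    [-0.071, 0.05, -0.3185, 0, 0, 0],
    [-0.071, 0.075, -0.3185, 0, 0, 0],
    [-0.071, 0.093, -0.3185, 0, 0, 0],
  ],
  gripper=0.045,
)

```text
t: 15.25
tcp_pos: [0.4461, -0.4074, 0.1071]
tool_rot: [-0.706, 0.0, 0.001, 0.708]
force: [0.1, -0.2, 0.1]
finger_gap: 0.528
```

Emit:
play_rows(
  deltas=[
    [0, 0.005, 0, 0, 0, 0],
    [0, 0.01, 0, 0, 0, 0],
    [0, 0.014, 0, 0, 0, 0],
    [0, 0.014, 0, 0, 0, 0],
  ],
)

```text
t: 15.65
tcp_pos: [0.4465, -0.4096, 0.095]
tool_rot: [0.707, 0.0, -0.0, -0.707]
force: [-0.4, 1.3, 0.8]
finger_gap: 0.523
```

```bash
python3 -c "from look import *;look('s16.png',345,335,55,71,al=1.5)
for y in (-.413-.0225,-.413+.0225):
  for z in (.1075,.1155,.12): print(y,z,(proj('side',[.4335,y,z])-[335,345]+.5)*10.9-.5)"
```

```text
15.65 [ 0.4465 -0.4096  0.095 ] 0.5234171267851303 [-0.3907  1.2578  0.8278]
-0.4355 0.1075 [[400.9274 504.4439]]
-0.4355 0.1155 [[404.3101 480.57  ]]
-0.4355 0.12 [[406.227  467.0412]]
-0.39049999999999996 0.1075 [[250.7047 331.5051]]
-0.39049999999999996 0.1155 [[253.315 307.371]]
-0.39049999999999996 0.12 [[254.794  293.6971]]
```

View pics/s16.png

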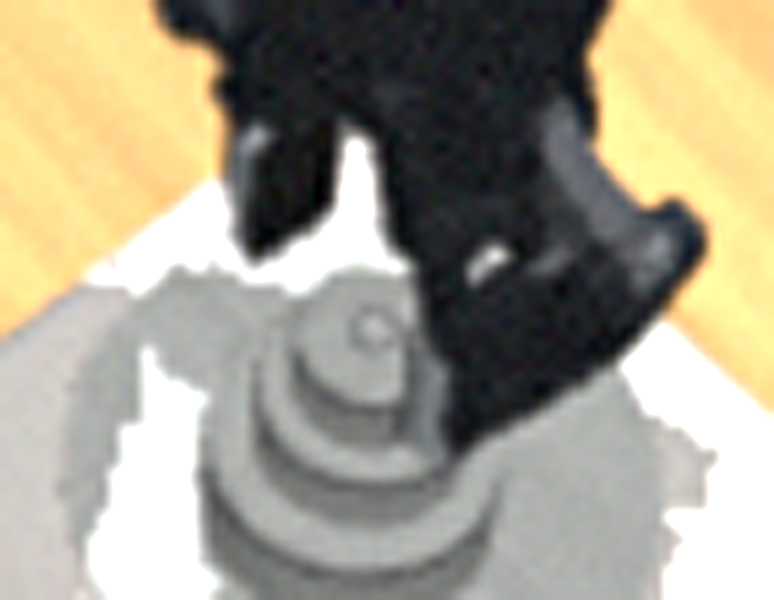

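Emit:
play_rows(
  deltas=[
    [0, 0.004, 0, 0, 0, 0],
    [0, 0.008, 0, 0, 0, 0],
    [0, 0.01, 0, 0, 0, 0],
    [0, 0.01, 0, 0, 0, 0],
  ],
)

```text
t: 16.1
tcp_pos: [0.4459, -0.4095, 0.0842]
tool_rot: [-0.707, 0.0, 0.0, 0.707]
force: [-0.5, -0.3, -1.0]
finger_gap: 0.525
```

```bash
python3 -c "from look import *;look('s17.png',345,335,55,71,al=1.5);print(sense()['tcp_pos'])"
```

```text
16.1 [ 0.4459 -0.4095  0.0842] 0.5247455938375843 [-0.4924 -0.3065 -1.0389]
[ 0.4461 -0.4096  0.0844]
```

View pics/s17.png

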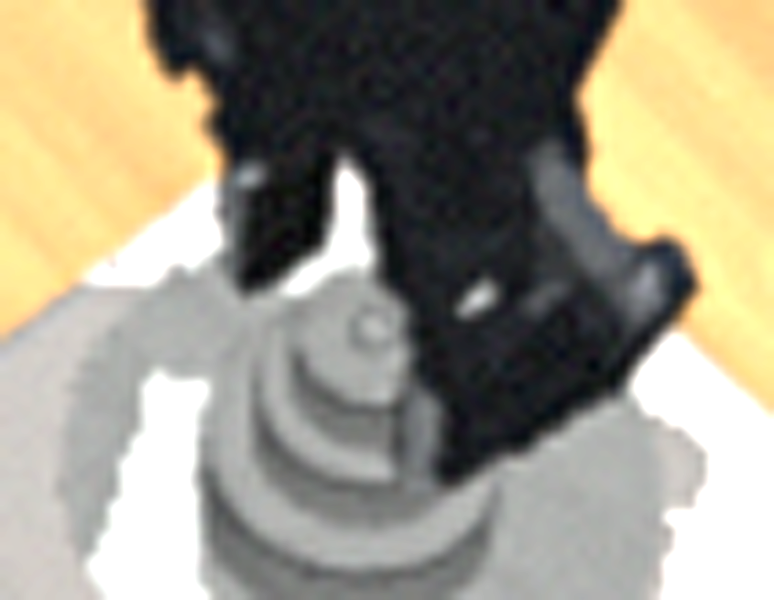

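Emit:
play_rows(
  deltas=[
    [-0.0015, 0, -0.0035, 0, 0, 0],
    [-0.0015, 0, -0.0035, 0, 0, 0],
    [-0.0015, 0, -0.0035, 0, 0, 0],
    [-0.0015, 0, -0.0035, 0, 0, 0],
    [-0.0015, 0, -0.0035, 0, 0, 0],
    [-0.0015, 0, -0.0035, 0, 0, 0],
    [-0.0015, 0, -0.0035, 0, 0, 0],
  ],
  gripper=0.0,
  force=45,
)

```text
t: 16.85
tcp_pos: [0.4449, -0.4141, 0.0853]
tool_rot: [0.708, 0.0, 0.0, -0.706]
force: [-0.6, -1.5, 6.5]
finger_gap: 0.317
```

```bash
python3 -c "from look import *;look('s18.png',345,335,55,71,al=1.5);print(sense()['tcp_pos'])"
```

```text
16.85 [ 0.4449 -0.4141  0.0853] 0.3173798426476297 [-0.577  -1.4594  6.4973]
[ 0.4449 -0.4141  0.0852]
```

View pics/s18.png

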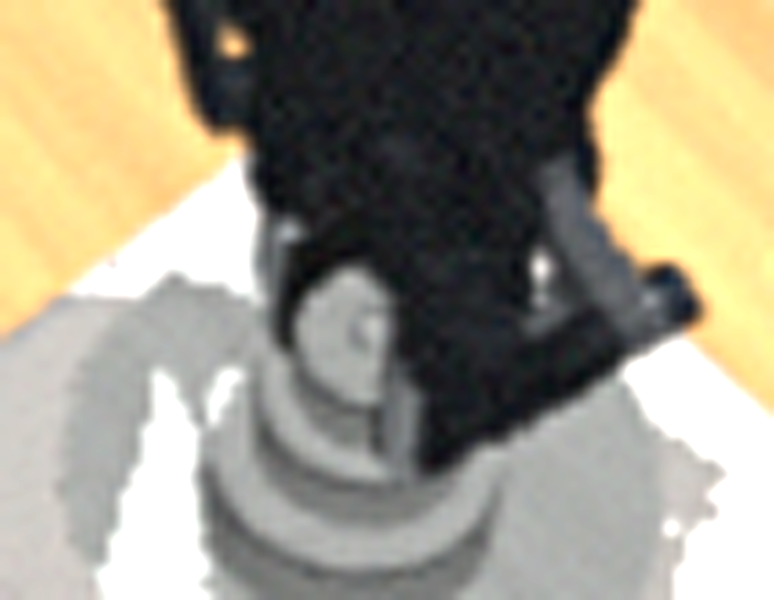

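Emit:
play_rows(
  deltas=[
    [0, -0.002, 0, 0, 0, 0],
    [0, -0.008, 0, 0, 0, 0],
    [0, -0.02, 0, 0, 0, 0],
    [0, -0.045, 0, 0, 0, 0],
    [0, -0.07, 0, 0, 0, 0],
    [0.002, -0.09, 0.01, 0, 0, 0],
    [0.012, -0.1, 0.04, 0, 0, 0],
    [0.022, -0.1, 0.08, 0, 0, 0],
    [0.032, -0.1, 0.12, 0, 0, 0],
    [0.042, -0.1, 0.16, 0, 0, 0],
    [0.053, -0.1, 0.2, 0, 0, 0],
    [0.061, -0.1, 0.223, 0, 0, 0],
  ],
)

```text
t: 18.1
tcp_pos: [0.5053, -0.1867, 0.1852]
tool_rot: [-0.707, -0.0, 0.001, 0.708]
force: [-0.1, -0.5, -0.6]
finger_gap: 0.323
```

Emit:
play_rows(
  deltas=[
    [0, 0, 0, 0, 0, 0],
    [0, 0.02, 0, 0, 0, 0],
    [0, 0.05, 0, 0, 0, 0],
    [0, 0.08, 0, 0, 0, 0],
    [0, 0.09, 0, 0, 0, 0],
    [0, 0.09, 0, 0, 0, 0],
    [0, 0.09, 0, 0, 0, 0],
    [0, 0.09, 0, 0, 0, 0],
  ],
)

```text
t: 18.9
tcp_pos: [0.5067, -0.1911, 0.0961]
tool_rot: [0.708, 0.001, 0.001, -0.706]
force: [-0.1, -0.9, -2.0]
finger_gap: 0.322
```

```bash
python3 -c "from look import *;look('s19.png',285,290,60,78,al=1.5);print(sense()['tcp_pos'])"
```

```text
18.9 [ 0.5067 -0.1911  0.0961] 0.32151798851480257 [-0.0808 -0.8528 -2.0497]
[ 0.5066 -0.1909  0.0961]
```

View pics/s19.png

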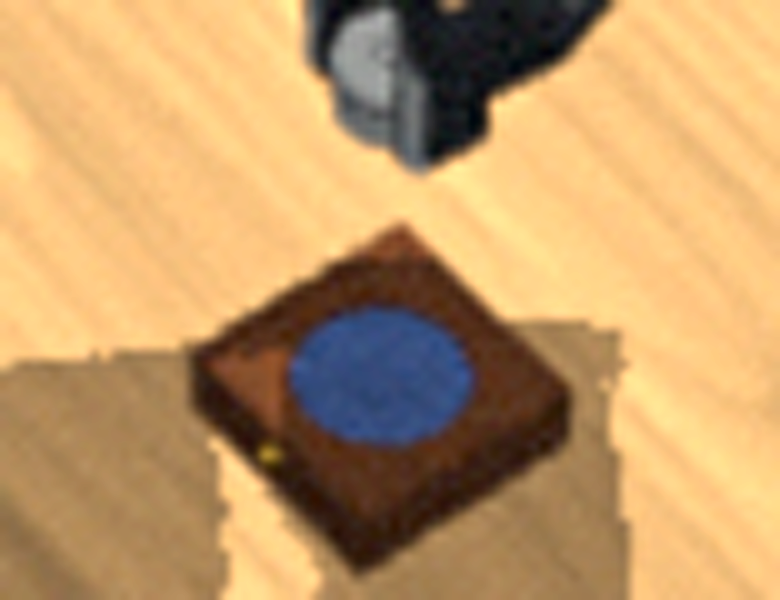

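Emit:
play_rows(
  deltas=[
    [-0.001, 0.02, 0, 0, 0, 0],
    [-0.001, 0.045, 0, 0, 0, 0],
    [-0.001, 0.065, 0, 0, 0, 0],
    [-0.001, 0.08, 0, 0, 0, 0],
    [-0.001, 0.09, 0, 0, 0, 0],
    [-0.001, 0.094, 0, 0, 0, 0],
    [-0.001, 0.094, 0, 0, 0, 0],
    [-0.001, 0.094, 0, 0, 0, 0],
  ],
)

```text
t: 19.75
tcp_pos: [0.5052, -0.1905, 0.0013]
tool_rot: [0.707, 0.001, 0.0, -0.707]
force: [0.1, -0.2, -1.6]
finger_gap: 0.32
```

```bash
python3 -c "from look import *;look('s20.png',295,290,60,78,al=1.5);print(sense()['tcp_pos'])"
```

```text
19.75 [ 0.5052 -0.1905  0.0013] 0.3200414233129078 [ 0.1047 -0.1971 -1.552 ]
[ 0.5053 -0.1905  0.0014]
```

View pics/s20.png

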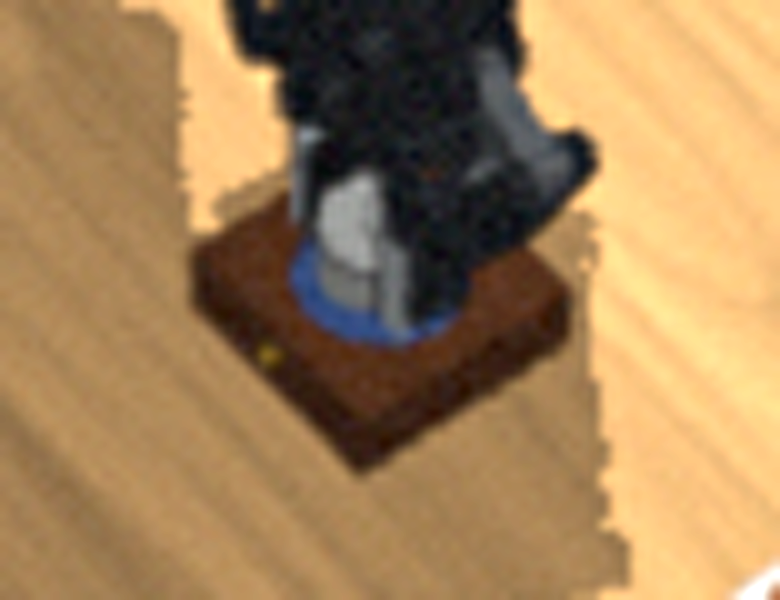

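Emit:
play_rows(
  deltas=[
    [0, 0.002, 0, 0, 0, 0],
    [0, 0.004, 0, 0, 0, 0],
    [0, 0.0055, 0, 0, 0, 0],
    [0, 0.0055, 0, 0, 0, 0],
    [0, 0.0055, 0, 0, 0, 0],
  ],
)

```text
t: 20.3
tcp_pos: [0.5055, -0.1907, -0.0028]
tool_rot: [0.708, 0.001, 0.001, -0.707]
force: [-1.3, 1.0, 13.4]
finger_gap: 0.321
```

Emit:
play_rows(
  deltas=[
    [0, 0.0005, 0, 0, 0, 0],
    [0, 0.001, 0, 0, 0, 0],
    [0, 0.001, 0, 0, 0, 0],
  ],
)

```text
t: 20.6
tcp_pos: [0.5056, -0.1908, -0.0031]
tool_rot: [0.708, 0.001, 0.001, -0.706]
force: [-2.9, 1.2, 18.5]
finger_gap: 0.319
```

```bash
python3 -c "from look import *;look('s21.png',295,290,60,78,al=1.5);print(sense()['tcp_pos'])"
```

```text
20.6 [ 0.5056 -0.1908 -0.0031] 0.3193955160928722 [-2.9437  1.1856 18.4619]
[ 0.5056 -0.1908 -0.0031]
```

View pics/s21.png

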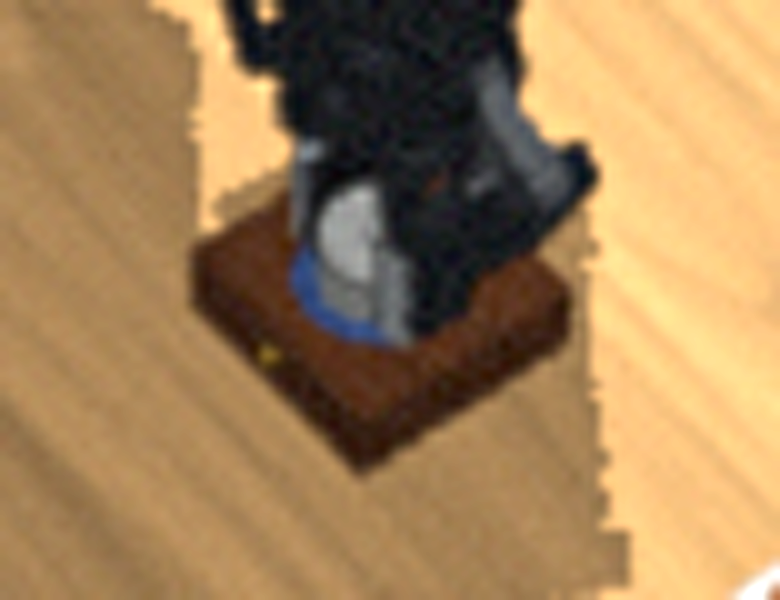

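Emit:
play_rows(
  deltas=[
    [0, -0.001, 0, 0, 0, 0],
    [0, -0.0025, 0, 0, 0, 0],
    [0, -0.0025, 0, 0, 0, 0],
  ],
)

```text
t: 20.95
tcp_pos: [0.5054, -0.1906, -0.0019]
tool_rot: [0.708, 0.001, 0.001, -0.707]
force: [-0.3, -0.7, 6.4]
finger_gap: 0.32
```

Emit:
play_rows(
  deltas=[
    [0, 0, 0, 0, 0, 0],
    [0, 0, 0, 0, 0, 0],
    [0, 0, 0, 0, 0, 0],
    [0, 0, 0, 0, 0, 0],
    [0, -0.01, 0, 0, 0, 0],
    [0, -0.03, 0, 0, 0, 0],
    [0, -0.07, 0, 0, 0, 0],
    [0, -0.11, 0, 0, 0, 0],
    [0, -0.15, 0, 0, 0, 0],
    [0, -0.19, 0, 0, 0, 0],
    [-0.01, -0.19, -0.04, 0, 0, 0],
    [-0.02, -0.19, -0.08, 0, 0, 0],
  ],
  gripper=0.055,
)

```text
t: 22.15
tcp_pos: [0.4853, -0.2703, 0.1893]
tool_rot: [0.708, 0.002, -0.0, -0.706]
force: [0.8, -0.6, -0.5]
finger_gap: 0.644
```

```bash
python3 -c "from look import *;look('s22.png',295,290,60,78,al=1.5);look('s22b.png',350,335,50,65,al=1.2)"
```

```text
22.15 [ 0.4853 -0.2703  0.1893] 0.6436998916091706 [ 0.7549 -0.6496 -0.5372]
22.2 [ 0.4842 -0.2778  0.1887] 0.6465201058803438 [ 0.1767 -4.4582  0.1413]
```

View pics/s22.png

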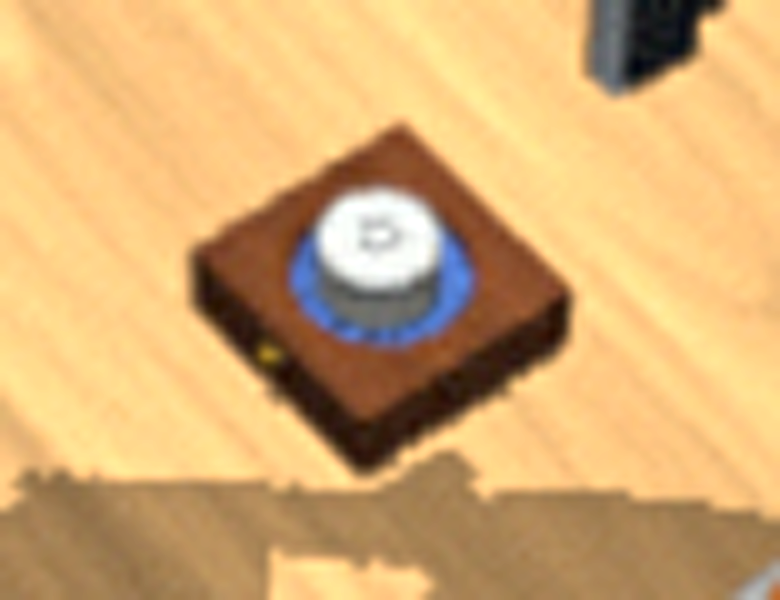

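View pics/s22b.png

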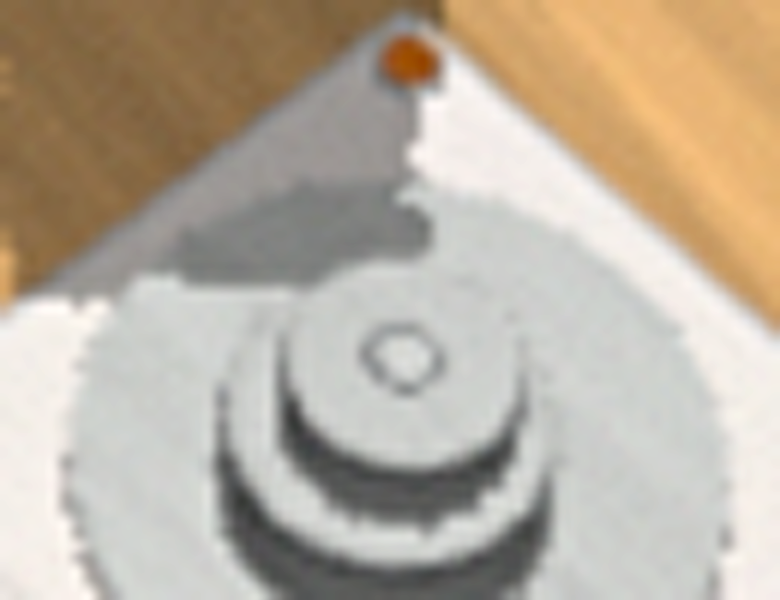

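Emit:
play_rows(
  deltas=[
    [-0.01, 0, -0.035, 0, 0, 0],
    [-0.02, 0, -0.07, 0, 0, 0],
    [-0.03, 0, -0.105, 0, 0, 0],
    [-0.039, 0, -0.135, 0, 0, 0],
    [-0.041, 0, -0.142, 0, 0, 0],
    [-0.041, 0.02, -0.142, 0, 0, 0],
    [-0.041, 0.05, -0.142, 0, 0, 0],
    [-0.041, 0.075, -0.142, 0, 0, 0],
    [-0.041, 0.09, -0.142, 0, 0, 0],
    [-0.041, 0.09, -0.142, 0, 0, 0],
    [-0.041, 0.09, -0.142, 0, 0, 0],
    [-0.041, 0.09, -0.142, 0, 0, 0],
  ],
  gripper=0.06,
)

```text
t: 23.45
tcp_pos: [0.4444, -0.4123, 0.0979]
tool_rot: [0.708, 0.001, 0.0, -0.707]
force: [-0.0, -0.5, -0.2]
finger_gap: 0.7
```

```bash
python3 -c "from look import *;look('s23.png',345,335,60,78,al=1.5);print(sense()['tcp_pos'])"
```

```text
23.45 [ 0.4444 -0.4123  0.0979] 0.6998622781337245 [-0.0479 -0.4628 -0.1851]
[ 0.4444 -0.4125  0.098 ]
```

View pics/s23.png

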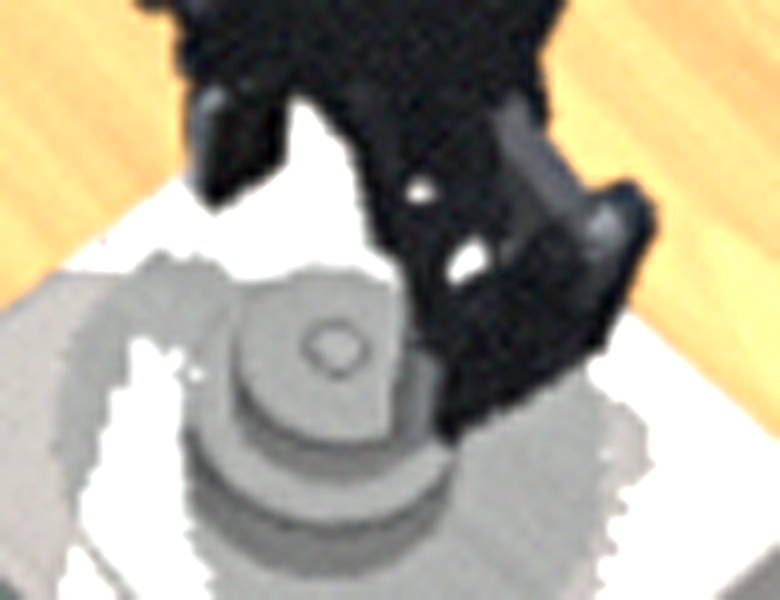

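Emit:
play_rows(
  deltas=[
    [0, 0.012, 0, 0, 0, 0],
    [0, 0.022, 0, 0, 0, 0],
    [0, 0.03, 0, 0, 0, 0],
    [0, 0.03, 0, 0, 0, 0],
    [0, 0.03, 0, 0, 0, 0],
  ],
)

```text
t: 24.0
tcp_pos: [0.4435, -0.412, 0.066]
tool_rot: [-0.707, 0.0, 0.0, 0.707]
force: [0.1, 0.5, 0.4]
finger_gap: 0.698
```

```bash
python3 -c "from look import *;look('s24.png',345,335,60,78,al=1.5)"
```

```text
24.0 [ 0.4435 -0.412   0.066 ] 0.6976231164153432 [0.1    0.5272 0.4414]
```

View pics/s24.png

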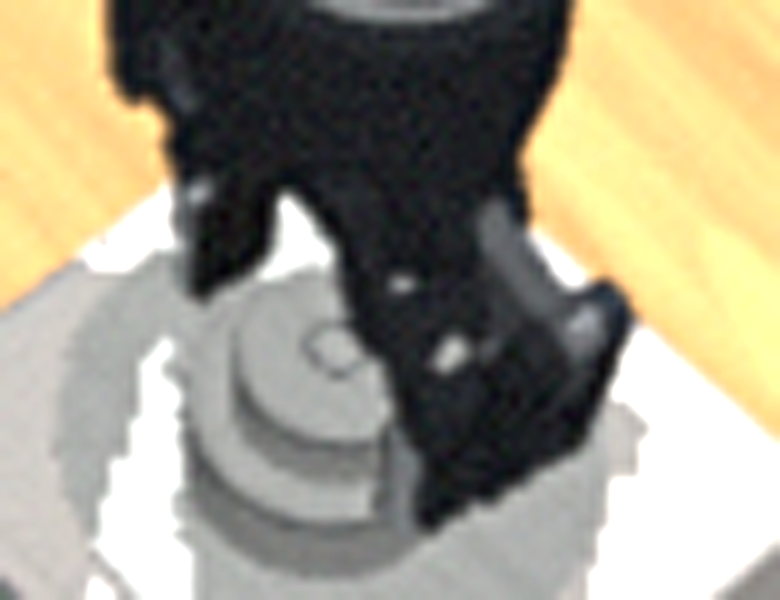

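```bash
python3 -c "
from h import *
for y in (-.412-.030,-.412+.030):
  for z in (.0891,.094,.099): print(y,z,(proj('side',[.4335,y,z])-[335,345]+.5)*10-.5)"
```

```text
-0.44199999999999995 0.0891 [[380.9453 535.7871]]
-0.44199999999999995 0.094 [[382.8663 522.7064]]
-0.44199999999999995 0.099 [[384.8379 509.2811]]
-0.382 0.0891 [[199.4877 325.1756]]
-0.382 0.094 [[200.8453 311.8959]]
-0.382 0.099 [[202.2385 298.2686]]
```

Emit:
play_rows(
  deltas=[
    [0.001, -0.003, -0.0005, 0, 0, 0],
    [0.001, -0.003, -0.0005, 0, 0, 0],
    [0.001, -0.003, -0.0005, 0, 0, 0],
  ],
)

```text
t: 24.35
tcp_pos: [0.445, -0.413, 0.0701]
tool_rot: [0.707, 0.0, 0.0, -0.707]
force: [-0.3, 0.2, -0.3]
finger_gap: 0.703
```

Emit:
play_rows(
  deltas=[
    [0, 0, 0, 0, 0, 0],
    [0, 0, 0, 0, 0, 0],
    [0, 0, 0, 0, 0, 0],
    [0, 0, 0, 0, 0, 0],
    [0, 0, 0, 0, 0, 0],
    [0, 0, 0, 0, 0, 0],
  ],
  gripper=0.01,
  force=55,
)

```text
t: 24.95
tcp_pos: [0.4449, -0.413, 0.0702]
tool_rot: [0.707, 0.0, 0.0, -0.707]
force: [0.1, -0.0, 4.9]
finger_gap: 0.457
```

```bash
python3 -c "from look import *;look('s25.png',345,335,60,78,al=1.5)"
```

```text
24.95 [ 0.4449 -0.413   0.0702] 0.4574006150818135 [ 0.0549 -0.0107  4.9158]
```

View pics/s25.png

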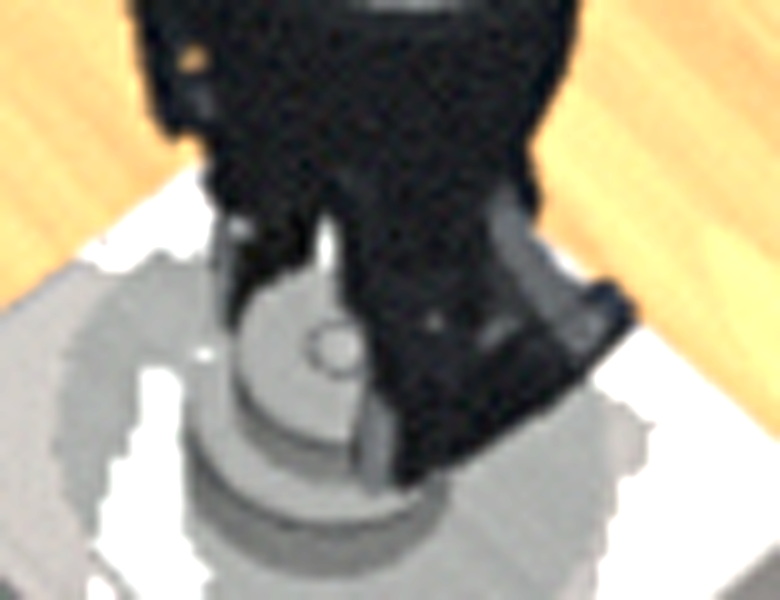

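Emit:
play_rows(
  deltas=[
    [0, -0.002, 0, 0, 0, 0],
    [0, -0.008, 0, 0, 0, 0],
    [0, -0.02, 0, 0, 0, 0],
    [0, -0.045, 0, 0, 0, 0],
    [0, -0.07, 0, 0, 0, 0],
    [0.002, -0.09, 0.015, 0, 0, 0],
    [0.007, -0.1, 0.05, 0, 0, 0],
    [0.012, -0.1, 0.09, 0, 0, 0],
    [0.017, -0.1, 0.13, 0, 0, 0],
    [0.022, -0.1, 0.17, 0, 0, 0],
    [0.028, -0.1, 0.21, 0, 0, 0],
    [0.033, -0.1, 0.25, 0, 0, 0],
  ],
)

```text
t: 26.2
tcp_pos: [0.4778, -0.1612, 0.1704]
tool_rot: [0.707, 0.0, 0.0, -0.707]
force: [0.8, 0.4, -1.7]
finger_gap: 0.454
```

Emit:
play_rows(
  deltas=[
    [0.005, 0, 0.04, 0, 0, 0],
    [0.01, 0, 0.08, 0, 0, 0],
    [0.015, 0, 0.12, 0, 0, 0],
    [0.02, 0, 0.16, 0, 0, 0],
    [0.026, 0, 0.2, 0, 0, 0],
    [0.031, 0, 0.24, 0, 0, 0],
    [0.036, 0, 0.28, 0, 0, 0],
    [0.041, 0, 0.32, 0, 0, 0],
    [0.046, 0, 0.355, 0, 0, 0],
    [0.049, 0, 0.375, 0, 0, 0],
    [0.049, 0, 0.375, 0, 0, 0],
    [0.049, 0, 0.375, 0, 0, 0],
  ],
)

```text
t: 27.4
tcp_pos: [0.5262, 0.2124, 0.1699]
tool_rot: [0.707, 0.0, -0.001, -0.707]
force: [0.6, 0.0, -1.8]
finger_gap: 0.457
```

```bash
python3 -c "from look import *;look('s26.png',170,200,90,117,al=1.5)"
```

```text
27.4 [0.5262 0.2124 0.1699] 0.4566670861903506 [ 0.6034  0.0175 -1.7878]
```

View pics/s26.png

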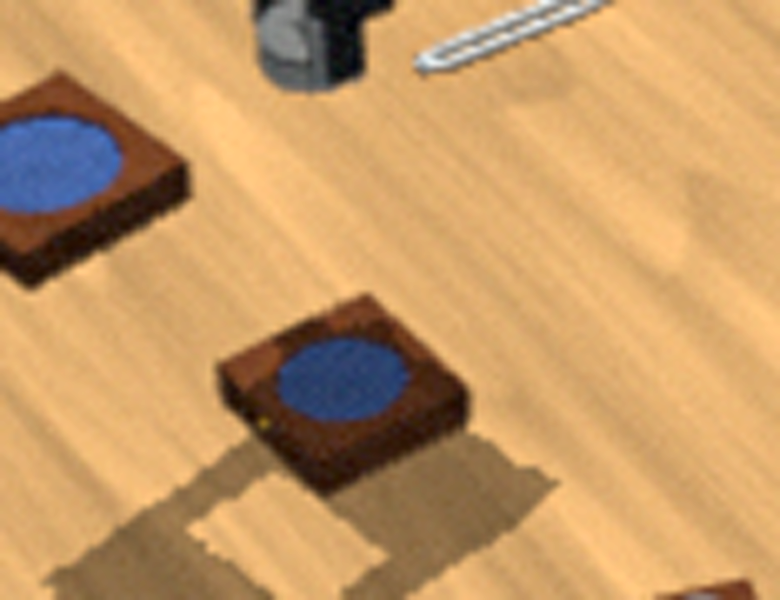

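Lower to about 6 mm above the floor.

Emit:
play_rows(
  deltas=[
    [0, 0.02, 0, 0, 0, 0],
    [0, 0.055, 0, 0, 0, 0],
    [0, 0.09, 0, 0, 0, 0],
    [0, 0.12, 0, 0, 0, 0],
    [0, 0.145, 0, 0, 0, 0],
    [0, 0.158, 0, 0, 0, 0],
    [0, 0.164, 0, 0, 0, 0],
    [0, 0.166, 0, 0, 0, 0],
    [0, 0.166, 0, 0, 0, 0],
    [0, 0.166, 0, 0, 0, 0],
  ],
)

```text
t: 28.45
tcp_pos: [0.5275, 0.2124, 0.0048]
tool_rot: [-0.707, -0.001, -0.001, 0.707]
force: [-0.5, -0.3, -1.4]
finger_gap: 0.46
```

```bash
python3 -c "from look import *;look('s27.png',195,215,60,78,al=1.5)"
```

```text
28.45 [0.5275 0.2124 0.0048] 0.45970969870879597 [-0.458  -0.3498 -1.4203]
```

View pics/s27.png

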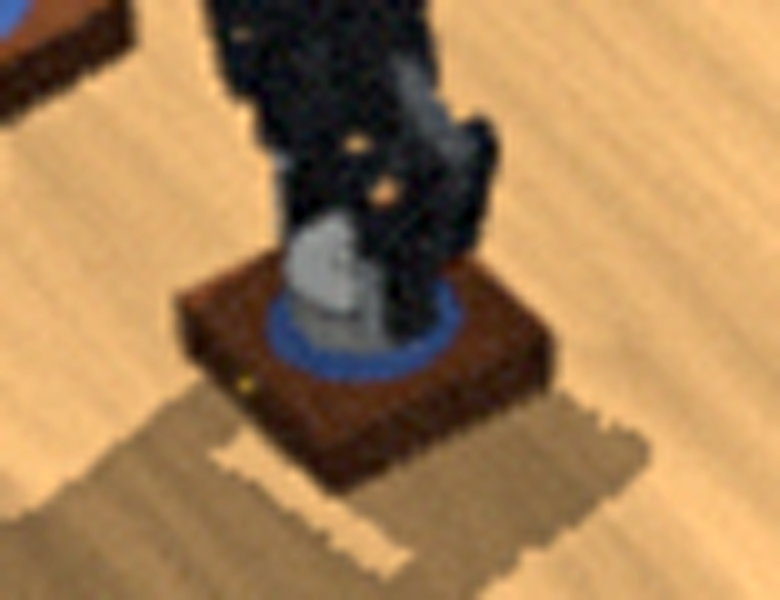

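Emit:
play_rows(
  deltas=[
    [0, 0.002, 0, 0, 0, 0],
    [0, 0.004, 0, 0, 0, 0],
    [0, 0.005, 0, 0, 0, 0],
    [0, 0.005, 0, 0, 0, 0],
  ],
)

```text
t: 28.9
tcp_pos: [0.5263, 0.2124, -0.0016]
tool_rot: [0.707, -0.0, -0.0, -0.707]
force: [0.4, 0.4, -2.1]
finger_gap: 0.457
```

Emit:
play_rows(
  deltas=[
    [0, 0.0005, 0, 0, 0, 0],
    [0, 0.001, 0, 0, 0, 0],
    [0, 0.001, 0, 0, 0, 0],
  ],
)

```text
t: 29.2
tcp_pos: [0.5265, 0.2123, -0.0019]
tool_rot: [0.707, 0.0, -0.0, -0.707]
force: [-1.7, -0.1, 3.8]
finger_gap: 0.459
```

Contact at the expected height; release.

Emit:
play_rows(
  deltas=[
    [0, 0, 0, 0, 0, 0],
    [0, 0, 0, 0, 0, 0],
    [0, 0, 0, 0, 0, 0],
    [0, 0, 0, 0, 0, 0],
    [0, -0.01, 0, 0, 0, 0],
    [0, -0.03, 0, 0, 0, 0],
    [0, -0.07, 0, 0, 0, 0],
    [0, -0.11, 0, 0, 0, 0],
    [0, -0.15, 0, 0, 0, 0],
    [0, -0.18, 0, 0, 0, 0],
    [-0.005, -0.18, -0.04, 0, 0, 0],
    [-0.01, -0.18, -0.08, 0, 0, 0],
  ],
  gripper=0.065,
)

```text
t: 30.4
tcp_pos: [0.5174, 0.1324, 0.18]
tool_rot: [-0.707, -0.003, -0.001, 0.707]
force: [0.2, -1.0, -0.7]
finger_gap: 0.762
```

```bash
python3 -c "from look import *;look('s28.png',195,215,60,78,al=1.5)"
```

```text
30.4 [0.5174 0.1324 0.18  ] 0.7615987749737179 [ 0.1658 -1.0095 -0.6896]
```

View pics/s28.png

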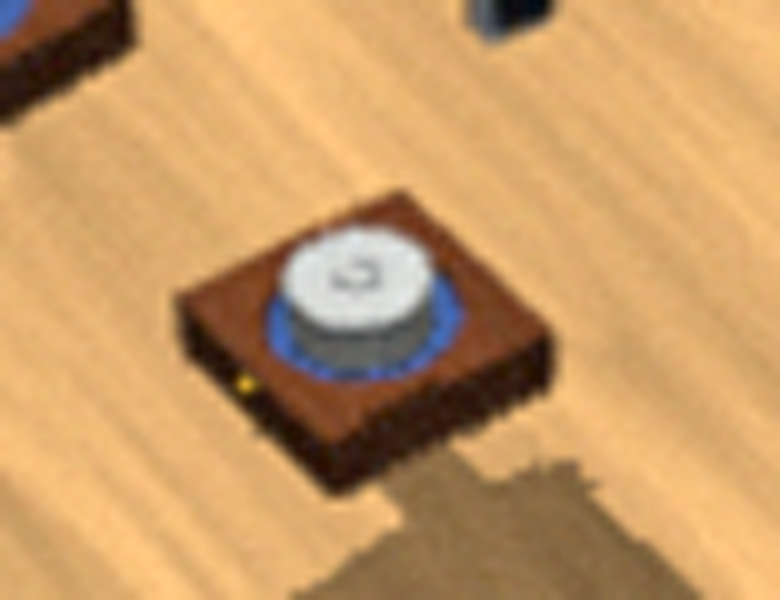

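Emit:
play_rows(
  deltas=[
    [-0.004, 0, -0.03, 0, 0, 0],
    [-0.009, 0, -0.07, 0, 0, 0],
    [-0.015, 0, -0.115, 0, 0, 0],
    [-0.021, 0, -0.16, 0, 0, 0],
    [-0.027, 0, -0.205, 0, 0, 0],
    [-0.033, 0, -0.25, 0, 0, 0],
    [-0.039, 0, -0.295, 0, 0, 0],
    [-0.045, 0, -0.34, 0, 0, 0],
    [-0.051, 0, -0.385, 0, 0, 0],
    [-0.057, 0, -0.43, 0, 0, 0],
    [-0.063, 0, -0.475, 0, 0, 0],
    [-0.069, 0, -0.515, 0, 0, 0],
  ],
  gripper=0.085,
)

```text
t: 31.65
tcp_pos: [0.4472, -0.385, 0.1783]
tool_rot: [0.707, -0.0, 0.001, -0.707]
force: [0.2, 0.9, 0.2]
finger_gap: 0.997
```

Emit:
play_rows(
  deltas=[
    [-0.003, 0, -0.029, 0, 0, 0],
    [-0.003, 0, -0.029, 0, 0, 0],
    [-0.003, 0.02, -0.029, 0, 0, 0],
    [-0.003, 0.05, -0.029, 0, 0, 0],
    [-0.003, 0.08, -0.029, 0, 0, 0],
    [-0.003, 0.09, -0.029, 0, 0, 0],
    [-0.003, 0.09, -0.029, 0, 0, 0],
    [-0.003, 0.09, -0.029, 0, 0, 0],
  ],
)

```text
t: 32.45
tcp_pos: [0.4454, -0.4118, 0.0887]
tool_rot: [0.708, 0.001, 0.0, -0.707]
force: [1.1, -0.8, 0.4]
finger_gap: 0.996
```

```bash
python3 -c "from look import *;look('s29.png',340,320,75,97,al=1.5);print(sense()['tcp_pos'])"
```

```text
32.45 [ 0.4454 -0.4118  0.0887] 0.9956284901981147 [ 1.1239 -0.7812  0.3687]
[ 0.4456 -0.4123  0.0892]
```

View pics/s29.png

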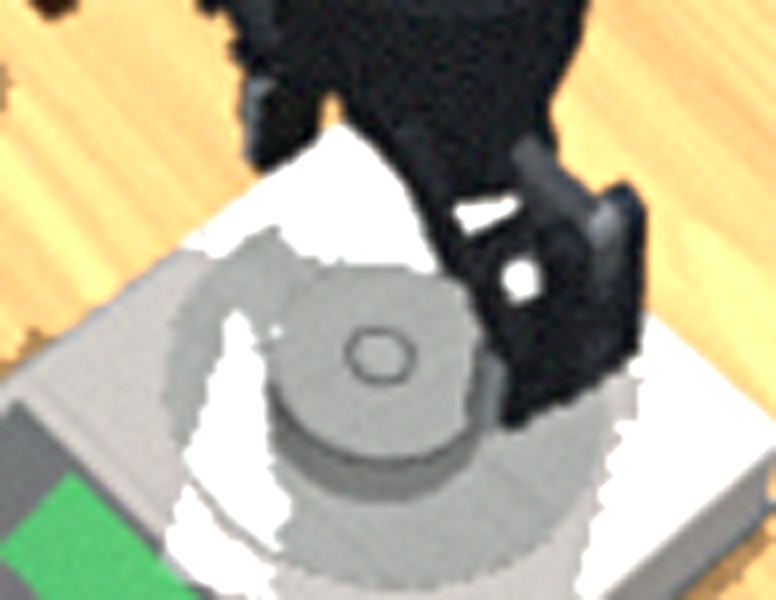

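Good. Lower 44 mm to TCP 0.045 and look.

Emit:
play_rows(
  deltas=[
    [0, 0.015, 0, 0, 0, 0],
    [0, 0.03, 0, 0, 0, 0],
    [0, 0.039, 0, 0, 0, 0],
    [0, 0.044, 0, 0, 0, 0],
    [0, 0.044, 0, 0, 0, 0],
    [0, 0.044, 0, 0, 0, 0],
  ],
)

```text
t: 33.1
tcp_pos: [0.4448, -0.4119, 0.0437]
tool_rot: [0.707, 0.0, -0.0, -0.707]
force: [1.0, -0.0, 0.2]
finger_gap: 0.991
```

```bash
python3 -c "from look import *;look('s30.png',340,320,75,97,al=1.5);
for y in (-.412-.0425,-.412+.0425):
  for z in (.065,.075,.085): print(y,z,(proj('side',[.4345,y,z])-[320,340]+.5)*8-.5)"
```

```text
33.1 [ 0.4448 -0.4119  0.0437] 0.9912326299513402 [ 1.0189 -0.0356  0.167 ]
-0.45449999999999996 0.065 [[451.152  553.3583]]
-0.45449999999999996 0.075 [[454.427  532.6064]]
-0.45449999999999996 0.085 [[457.7405 511.6108]]
-0.3695 0.065 [[248.4822 315.9024]]
-0.3695 0.075 [[250.4874 294.6799]]
-0.3695 0.085 [[252.5152 273.2184]]
```

View pics/s30.png

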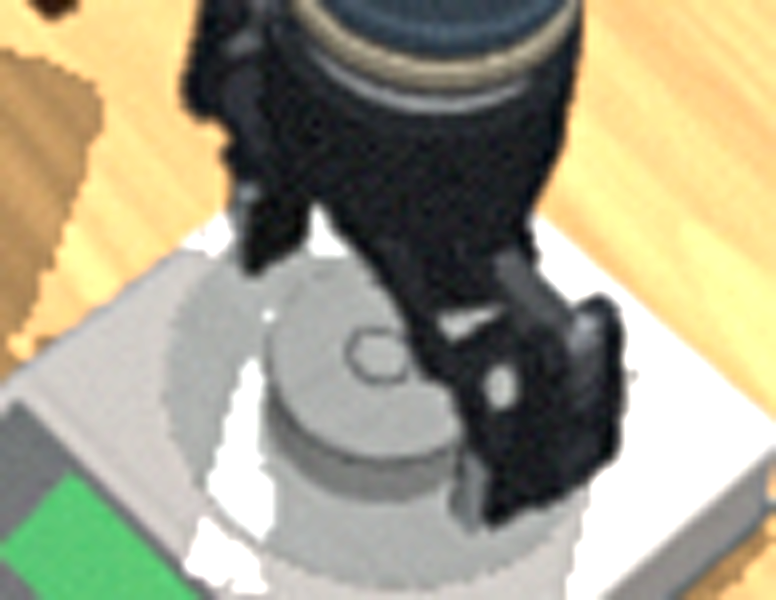

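Emit:
play_rows(
  deltas=[
    [0, 0.001, 0, 0, 0, 0],
    [0, 0.001, 0, 0, 0, 0],
    [0, 0.001, 0, 0, 0, 0],
    [0, 0.001, 0, 0, 0, 0],
    [0, 0.001, 0, 0, 0, 0],
    [0, 0.001, 0, 0, 0, 0],
    [0, 0.001, 0, 0, 0, 0],
    [0, 0.001, 0, 0, 0, 0],
  ],
  gripper=0.03,
  force=90,
)

```text
t: 33.95
tcp_pos: [0.445, -0.412, 0.0436]
tool_rot: [0.707, 0.0, 0.0, -0.707]
force: [0.1, 0.1, 5.9]
finger_gap: 0.639
```

```bash
python3 -c "from look import *;look('s31.png',340,320,75,97,al=1.5)"
```

```text
33.95 [ 0.445  -0.412   0.0436] 0.63896823278577 [0.0924 0.0915 5.9267]
```

View pics/s31.png

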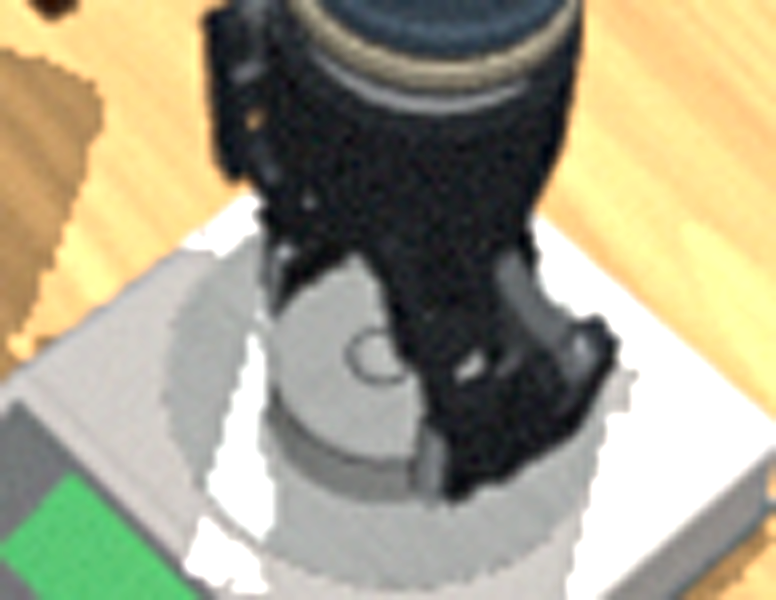

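Emit:
play_rows(
  deltas=[
    [0, -0.002, 0, 0, 0, 0],
    [0, -0.006, 0, 0, 0, 0],
    [0, -0.015, 0, 0, 0, 0],
    [0, -0.03, 0, 0, 0, 0],
    [0, -0.05, 0, 0, 0, 0],
    [0, -0.075, 0, 0, 0, 0],
    [0, -0.1, 0, 0, 0, 0],
    [0.0005, -0.118, 0.01, 0, 0, 0],
    [0.0015, -0.13, 0.03, 0, 0, 0],
    [0.003, -0.13, 0.06, 0, 0, 0],
    [0.0045, -0.13, 0.09, 0, 0, 0],
    [0.006, -0.13, 0.12, 0, 0, 0],
  ],
)

```text
t: 35.2
tcp_pos: [0.4505, -0.2906, 0.1739]
tool_rot: [0.707, 0.0, 0.0, -0.707]
force: [-0.1, 0.7, -5.9]
finger_gap: 0.635
```

```bash
python3 -c "from look import *;look('s32.png',230,260,120,156,al=1.5)"
```

```text
35.2 [ 0.4505 -0.2906  0.1739] 0.6352541630368076 [-0.1027  0.6533 -5.9234]
```

View pics/s32.png

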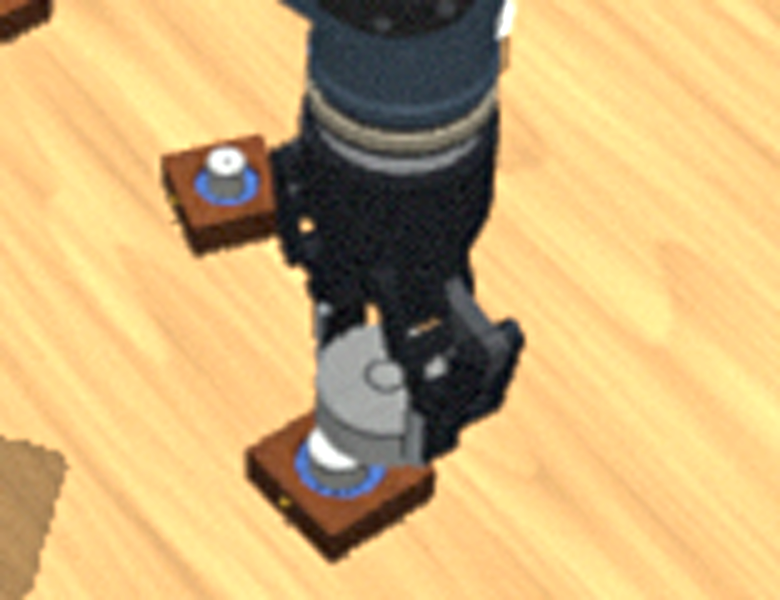

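Emit:
play_rows(
  deltas=[
    [0.002, 0, 0.03, 0, 0, 0],
    [0.003, 0, 0.06, 0, 0, 0],
    [0.005, 0, 0.09, 0, 0, 0],
    [0.006, 0, 0.12, 0, 0, 0],
    [0.008, 0, 0.155, 0, 0, 0],
    [0.01, 0, 0.19, 0, 0, 0],
    [0.012, 0, 0.225, 0, 0, 0],
    [0.013, 0, 0.26, 0, 0, 0],
    [0.015, 0, 0.295, 0, 0, 0],
    [0.017, 0, 0.33, 0, 0, 0],
    [0.019, 0, 0.365, 0, 0, 0],
    [0.021, 0, 0.4, 0, 0, 0],
  ],
)

```text
t: 36.45
tcp_pos: [0.4718, 0.1097, 0.1738]
tool_rot: [0.707, 0.001, 0.0, -0.707]
force: [1.1, -0.2, -4.9]
finger_gap: 0.638
```

Emit:
play_rows(
  deltas=[
    [0.002, 0, 0.035, 0, 0, 0],
    [0.004, 0, 0.07, 0, 0, 0],
    [0.006, 0, 0.105, 0, 0, 0],
    [0.007, 0, 0.14, 0, 0, 0],
    [0.009, 0, 0.175, 0, 0, 0],
    [0.011, 0, 0.21, 0, 0, 0],
    [0.013, 0, 0.245, 0, 0, 0],
    [0.014, 0, 0.275, 0, 0, 0],
    [0.015, 0, 0.295, 0, 0, 0],
    [0.0155, 0, 0.3065, 0, 0, 0],
    [0.0155, 0, 0.3065, 0, 0, 0],
    [0.0155, 0, 0.3065, 0, 0, 0],
  ],
)

```text
t: 37.65
tcp_pos: [0.4867, 0.4138, 0.1727]
tool_rot: [0.708, -0.0, -0.0, -0.707]
force: [0.5, -0.4, -4.0]
finger_gap: 0.638
```

Emit:
play_rows(
  deltas=[
    [0, 0.02, 0, 0, 0, 0],
    [0, 0.05, 0, 0, 0, 0],
    [0, 0.085, 0, 0, 0, 0],
    [0, 0.115, 0, 0, 0, 0],
    [0, 0.14, 0, 0, 0, 0],
    [0, 0.155, 0, 0, 0, 0],
    [0, 0.165, 0, 0, 0, 0],
    [0, 0.17, 0, 0, 0, 0],
    [0, 0.17, 0, 0, 0, 0],
    [0, 0.17, 0, 0, 0, 0],
  ],
)

```text
t: 38.65
tcp_pos: [0.4879, 0.4153, 0.0037]
tool_rot: [-0.707, -0.001, -0.001, 0.707]
force: [0.1, 0.3, -4.1]
finger_gap: 0.637
```

```bash
python3 -c "from look import *;look('s33.png',160,165,60,78,al=1.5)"
```

```text
38.65 [0.4879 0.4153 0.0037] 0.6367175787683145 [ 0.0568  0.3182 -4.0754]
```

View pics/s33.png

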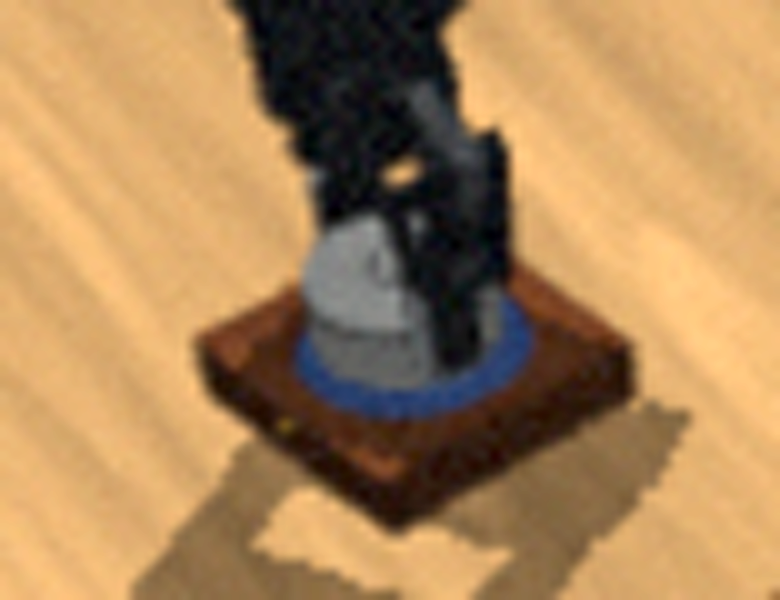

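Emit:
play_rows(
  deltas=[
    [0.0015, 0.001, -0.002, 0, 0, 0],
    [0.0015, 0.003, -0.002, 0, 0, 0],
    [0.0015, 0.005, -0.002, 0, 0, 0],
    [0.0015, 0.006, -0.002, 0, 0, 0],
    [0.0015, 0.006, -0.002, 0, 0, 0],
  ],
)

```text
t: 39.2
tcp_pos: [0.4883, 0.4127, -0.0037]
tool_rot: [0.707, -0.0, -0.0, -0.707]
force: [-0.2, 0.6, -4.2]
finger_gap: 0.637
```

Emit:
play_rows(
  deltas=[
    [0, 0.0005, 0, 0, 0, 0],
    [0, 0.001, 0, 0, 0, 0],
    [0, 0.001, 0, 0, 0, 0],
  ],
)

```text
t: 39.5
tcp_pos: [0.4885, 0.4128, -0.0041]
tool_rot: [0.707, 0.0, -0.0, -0.707]
force: [-1.5, -0.7, -3.2]
finger_gap: 0.637
```

Emit:
play_rows(
  deltas=[
    [0, 0.0005, 0, 0, 0, 0],
    [0, 0.001, 0, 0, 0, 0],
    [0, 0.001, 0, 0, 0, 0],
  ],
)

```text
t: 39.8
tcp_pos: [0.4886, 0.4129, -0.0044]
tool_rot: [-0.707, -0.0, -0.0, 0.707]
force: [-2.4, -0.9, 5.7]
finger_gap: 0.637
```

```bash
python3 -c "from look import *;look('s34.png',160,165,60,78,al=1.5)"
```

```text
39.8 [ 0.4886  0.4129 -0.0044] 0.6367541668733979 [-2.4186 -0.9033  5.7281]
```

View pics/s34.png

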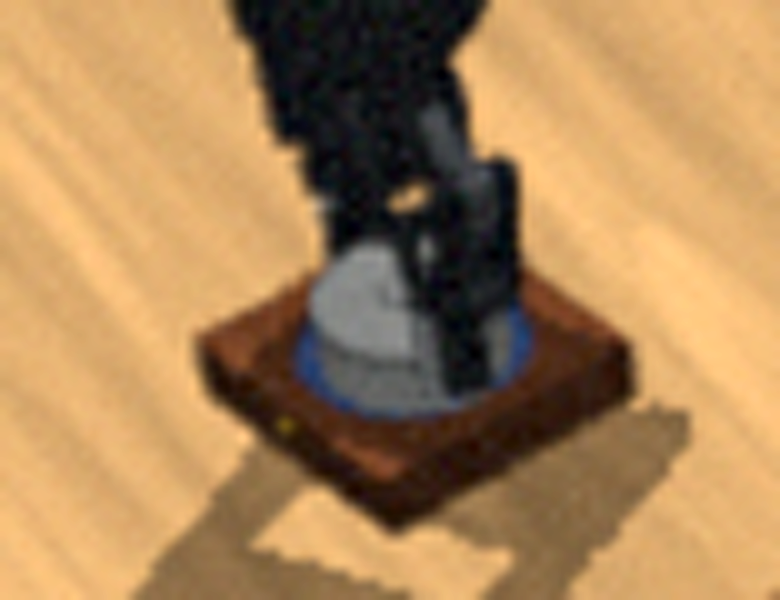

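Seated (force rose by about 9 N) and centred; release.

Emit:
play_rows(
  deltas=[
    [0, 0, 0, 0, 0, 0],
    [0, 0, 0, 0, 0, 0],
    [0, 0, 0, 0, 0, 0],
    [0, 0, 0, 0, 0, 0],
    [0, 0, 0, 0, 0, 0],
    [0, -0.01, 0, 0, 0, 0],
    [0, -0.03, 0, 0, 0, 0],
    [0, -0.07, 0, 0, 0, 0],
    [0, -0.11, 0, 0, 0, 0],
    [0, -0.15, 0, 0, 0, 0],
    [0, -0.19, 0, 0, 0, 0],
    [0, -0.2, 0, 0, 0, 0],
  ],
  gripper=0.083,
)

```text
t: 41.05
tcp_pos: [0.4912, 0.4145, 0.201]
tool_rot: [-0.705, -0.004, -0.003, 0.709]
force: [0.3, -0.1, 0.1]
finger_gap: 0.973
```

Emit:
play_rows(
  deltas=[
    [0, 0, 0.03, 0, 0, 0],
    [-0.03, 0, 0.06, 0, 0, 0],
    [-0.06, 0, 0.1, 0, 0, 0],
    [-0.09, 0, 0.14, 0, 0, 0],
    [-0.1, 0, 0.15, 0, 0, 0],
    [-0.1, 0, 0.15, 0, 0, 0],
    [-0.1, 0, 0.15, 0, 0, 0],
  ],
)

```text
t: 41.75
tcp_pos: [0.3888, 0.5618, 0.1942]
tool_rot: [0.708, 0.0, -0.0, -0.707]
force: [1.1, -0.1, -0.1]
finger_gap: 0.974
```

```bash
python3 - <<'E'
from h import *
for n in("side","top"):
    im=snapshot(n)[:,:,::-1]; cv2.imwrite(f"pics/{n}_end.png",im)
a=cv2.imread("pics/side_end.png")[165:350,170:370]
cv2.imwrite("pics/e1.png",cv2.resize(a,(648,600),interpolation=cv2.INTER_CUBIC))
a=cv2.imread("pics/top_end.png")[225:305,100:430]
cv2.imwrite("pics/e2.png",cv2.convertScaleAbs(cv2.resize(a,(800,194),interpolation=cv2.INTER_CUBIC),alpha=1.5))
E
```

```text
(no output)
```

View pics/e1.png

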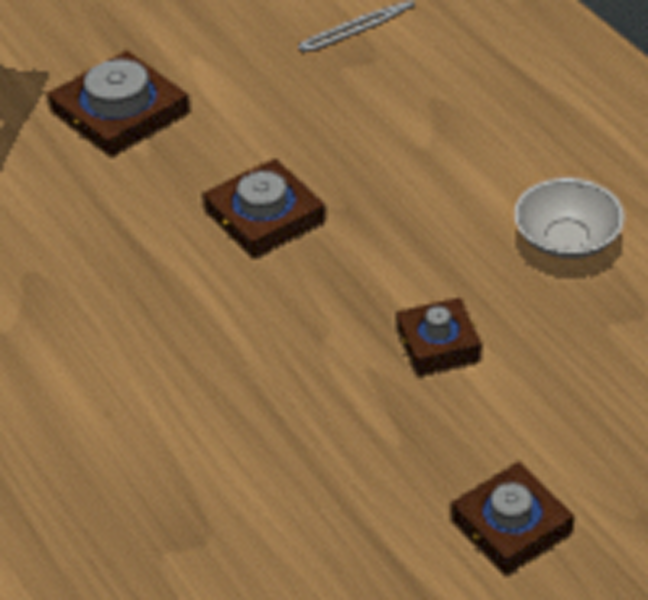

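View pics/e2.png

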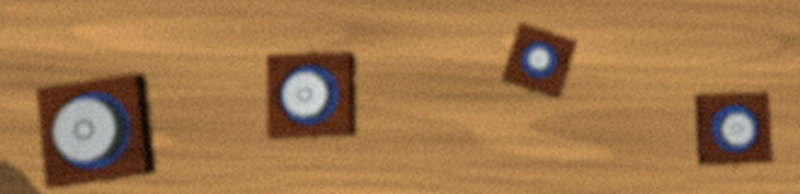

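```bash
python3 - <<'E'
from h import *
W={"500":(.0411,[.4875,.4145],.058),"200":(.0354,[.5267,.2118],.042),"50":(.0373,[.5655,-.0044],.02),"100":(.035,[.5055,-.1902],.03)}
REC={"top":{"500":(.4888,.4122),"200":(.5275,.2100),"50":(.5657,-.0058),"100":(.5059,-.1909)},
"side":{"500":(.4867,.4169),"200":(.5258,.2136),"50":(.5653,-.0029),"100":(.5051,-.1895)}}
for n in("top","side"):
    im=cv2.imread(f"pics/{n}_end.png"); hsv=cv2.cvtColor(im,cv2.COLOR_BGR2HSV); th=105 if n=="top" else 120
    m=((hsv[:,:,1]<45)&(hsv[:,:,2]>th)).astype(np.uint8)
    k,l,st,ce=cv2.connectedComponentsWithStats(m)
    for w,(z,c,d) in W.items():
        u=proj(n,c+[z])[0]; i=min(range(1,k),key=lambda i:np.hypot(*(ce[i]-u))+(100 if st[i,4]<10 else 0))
        p=ray(n,ce[i],z)[0,:2]; print(n,w,st[i,2:],"off mm",(p-REC[n][w])*1000)
E
```

```text
top 500 [ 5  5 21] off mm [ 0.3624 -0.4305]
top 200 [ 17  18 239] off mm [-0.2255  1.434 ]
top 50 [ 8  8 47] off mm [0.0617 0.4483]
top 100 [ 11  12 111] off mm [-1.1739 -1.1379]
side 500 [ 18  11 151] off mm [ 0.2974 -2.4794]
side 200 [14  9 91] off mm [-0.0805  0.7406]
side 50 [ 6  5 22] off mm [-1.1354 -0.2463]
side 100 [12  9 69] off mm [-0.8674  0.3629]
```

All four are within about 3 mm of their recess centres in both views, and nothing is touching the arm.

```bash
python3 -c "
from station import *
print(sense()['qd'],sense()['t'],sense()['force']); print(sign_off())"
```

```text
[-0.00820699 -0.00157761 -0.00186569  0.00499584  0.00086345  0.00208667] 41.85 [-0.01212023 -0.45321068 -0.14802724]
the job is handed in; nothing more can be done
None
```

All four weights went back into their own cases in the order 50, 100, 200, 500 g. Each was set down and let go, and I handed the job in at about 42 s. `sign_off` gives no verdict, so these are my own checks:

- **Position:** in both camera views each weight sits within about 2.5 mm of its recess centre, judged on its top face. The 500 g weight's figure from the top view rests on only a small bright patch.
- **Seating:** the final pictures show all four upright in their recesses. I judged seating from contact force and the side view. I did not measure the foot heights separately.
- **Dish and arm:** I saw no change in the porcelain dish but did not measure it. The arm ended well clear, at (0.39, 0.56, 0.19).

Checks that disagreed:

- **Fingertip height:** the fingertips appeared 20–30 mm higher than the reported TCP, so I set grip heights from the images. I did not find the cause.
- **Camera agreement:** the two views differed by 3–5 mm in y, and I used the mean.
- **100 g placing:** it met resistance about 2 mm early, at up to 18 N. I backed off before releasing, and it then looked flat.

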